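Fit the lamp shades and run the tester

TASK

Lift every black cap off the lamp stems and put it in the red tray, and fit each shade on the bench onto the base of its own colour, turned to suit the square stem and fully down, leaving the tape, offcut and tin where they are. When all that is done, run the tester by pressing its keys fully down one at a time, letting each up before the next: the white key, then the black key by the lit amber pilot lamp (never the other black key), then the green key. A base whose shade is missing stays bare.

Things in the scene. Friction and masses are not known exactly. Their poses are not given: they have to be found in the camera images.
- base_yellow: yellow lamp base, fixed to the bench: a block 90 x 90 mm, 45 mm high, with an upright square aluminium stem 26 x 26 mm at its centre reaching 120 mm above the bench (the top 12 mm taper to 16 mm square). Origin: centre of the underside, on the stem's axis; z up; x and y along the sides of the block and of the stem
- shade_yellow: yellow drum shade (may be absent), loose: 111 mm diameter, 50 mm high, about 0.25 kg; on top a square wooden grip block 28 x 28 mm, 50 to 90 mm above the origin. Below, on the axis, a blind square bore 30 x 30 mm, 44 mm deep. Origin: underside centre; x, y along the sides of grip block and bore (fits at any of four quarter turns). Home on a stem: origin 76 mm above the base's origin
- cap_yellow: black square transit cap (may be absent), 38 x 38 x 48 mm, 60 g, sitting loosely over the stem of the yellow base at the start, its origin 80 mm above the base's origin and its top 128 mm above the bench; it lifts straight off (square bore 30 mm, 40 mm deep). Origin: centre of the underside; x, y along its sides
- base_orange: orange lamp base, fixed to the bench: a block 90 x 90 mm, 45 mm high, with an upright square aluminium stem 26 x 26 mm at its centre reaching 120 mm above the bench (the top 12 mm taper to 16 mm square). Origin: centre of the underside, on the stem's axis; z up; x and y along the sides of the block and of the stem
- shade_orange: orange drum shade (may be absent), loose: 111 mm diameter, 50 mm high, about 0.25 kg; on top a square wooden grip block 28 x 28 mm, 50 to 90 mm above the origin. Below, on the axis, a blind square bore 30 x 30 mm, 44 mm deep. Origin: underside centre; x, y along the sides of grip block and bore (fits at any of four quarter turns). Home on a stem: origin 76 mm above the base's origin
- cap_orange: black square transit cap (may be absent), 38 x 38 x 48 mm, 60 g, sitting loosely over the stem of the orange base at the start, its origin 80 mm above the base's origin and its top 128 mm above the bench; it lifts straight off (square bore 30 mm, 40 mm deep). Origin: centre of the underside; x, y along its sides
- base_blue: blue lamp base, fixed to the bench: a block 90 x 90 mm, 45 mm high, with an upright square aluminium stem 26 x 26 mm at its centre reaching 120 mm above the bench (the top 12 mm taper to 16 mm square). Origin: centre of the underside, on the stem's axis; z up; x and y along the sides of the block and of the stem
- shade_blue: blue drum shade (may be absent), loose: 111 mm diameter, 50 mm high, about 0.25 kg; on top a square wooden grip block 28 x 28 mm, 50 to 90 mm above the origin. Below, on the axis, a blind square bore 30 x 30 mm, 44 mm deep. Origin: underside centre; x, y along the sides of grip block and bore (fits at any of four quarter turns). Home on a stem: origin 76 mm above the base's origin
- cap_blue: black square transit cap (may be absent), 38 x 38 x 48 mm, 60 g, sitting loosely over the stem of the blue base at the start, its origin 80 mm above the base's origin and its top 128 mm above the bench; it lifts straight off (square bore 30 mm, 40 mm deep). Origin: centre of the underside; x, y along its sides
- tray: red open tray for the caps, fixed: 110 mm (x) by 170 mm (y), 35 mm high, wall and floor 5 mm. Origin: centre of the underside; holds the caps side by side along y
- tester: grey lamp tester, a fixed box 140 mm (x) by 190 mm (y), 40 mm high, with four round spring keys and two pilot lamps on top. Origin: centre of the underside; x points away from the robot, y to the left at yaw 0
- key_white (a joint): travel of the white key, at (-42, 0) mm on the tester, nearest the robot: 0 up, grows as it is pressed, 0.006 fully down; spring, 5 N fully down, springs back
- key_white_top (a point): centre of the top face of the white key, at (-42, 0) mm on the tester, nearest the robot; 28 mm diameter, pressed straight down (62 mm above the bench when up); the housing round it, 44 mm diameter, is 10 mm lower
- key_left (a joint): travel of the left black key, at (-22, +62) mm on the tester: 0 up, grows as it is pressed, 0.006 fully down; spring, 5 N fully down, springs back
- key_left_top (a point): centre of the top face of the left black key, at (-22, +62) mm on the tester; 28 mm diameter, pressed straight down (62 mm above the bench when up); the housing round it, 44 mm diameter, is 10 mm lower
- key_right (a joint): travel of the right black key, at (-22, -62) mm on the tester: 0 up, grows as it is pressed, 0.006 fully down; spring, 5 N fully down, springs back
- key_right_top (a point): centre of the top face of the right black key, at (-22, -62) mm on the tester; 28 mm diameter, pressed straight down (62 mm above the bench when up); the housing round it, 44 mm diameter, is 10 mm lower
- key_green (a joint): travel of the green key, at (+36, 0) mm on the tester, far side: 0 up, grows as it is pressed, 0.006 fully down; spring, 5 N fully down, springs back
- key_green_top (a point): centre of the top face of the green key, at (+36, 0) mm on the tester, far side; 28 mm diameter, pressed straight down (62 mm above the bench when up); the housing round it, 44 mm diameter, is 10 mm lower
- pilot_lit: lit pilot lamp, bright amber, 30 mm diameter, 14 mm high, on the tester's far side at (+36, +62) or (+36, -62) mm, thus 58 mm behind one of the two black keys; it marks that key. Origin: its underside centre
- pilot_dark: unlit pilot lamp, dull brown, same size, behind the other black key
- tape: bystander: green roll of tape, 100 mm diameter, 30 mm high, lying flat; origin underside centre
- offcut: bystander: wooden offcut 50 x 110 x 25 mm; origin underside centre
- tin: bystander: tin, 70 mm diameter, 70 mm high; origin underside centre
There are look-alikes about, which are no part of the job. What is shaped like the cap_blue but brown or purple is not meant.

How it is judged:
On the way, in this order (a step that is already met when the one before it is completed fails the run):
1. all caps in the tray and all shades fully home on the bases of their own colour (horizontal distance between shade_yellow and base_yellow below 0.008 m and z of shade_yellow in the frame of base_yellow between 0.06 and 0.081 m and angle between each of shade_yellow, shade_orange, shade_blue's own z axis and vertical below 0.1 rad and linear speed of each of shade_yellow, cap_yellow, shade_orange, cap_orange, shade_blue, cap_blue below 0.05 m/s and x of cap_yellow in the frame of tray between -0.06 and 0.06 m and y of cap_yellow in the frame of tray between -0.085 and 0.085 m and height (world z) of each of cap_yellow, cap_orange, cap_blue below 0.06 m and horizontal distance between shade_orange and base_orange below 0.008 m and z of shade_orange in the frame of base_orange between 0.06 and 0.081 m and x of cap_orange in the frame of tray between -0.06 and 0.06 m and y of cap_orange in the frame of tray between -0.085 and 0.085 m and horizontal distance between shade_blue and base_blue below 0.008 m and z of shade_blue in the frame of base_blue between 0.06 and 0.081 m and x of cap_blue in the frame of tray between -0.06 and 0.06 m and y of cap_blue in the frame of tray between -0.085 and 0.085 m), for 0.2 s.
2. white key pressed (value of joint key_white above 0.0042 m), for 0.02 s.
3. black key by the lit pilot lamp pressed (((y of pilot_lit in the frame of tester above 0 m and value of joint key_left above 0.0042 m) or (y of pilot_lit in the frame of tester below 0 m and value of joint key_right above 0.0042 m))), for 0.02 s.
4. green key pressed (value of joint key_green above 0.0042 m), for 0.02 s.
At the end, for the whole second after the job is handed in: every shade present is on the base of its own colour, within 8 mm of the stem's axis, origin 60 to 81 mm above the base's origin, tilted under 0.1 rad, at rest; every cap present lies in the tray, within its walls and with its origin under 60 mm high; all keys are up (all of step 1 and value of joint each of key_white, key_left, key_right, key_green below 0.002 m); the robot touches nothing.
It fails at once if the black key by the dark pilot lamp is pressed ((y of pilot_lit in the frame of tester above 0 m and value of joint key_right above 0.003 m) or (y of pilot_lit in the frame of tester below 0 m and value of joint key_left above 0.003 m)).
It fails at once if two keys are down at once (value of joint each of key_white, key_left above 0.003 m or value of joint each of key_white, key_right above 0.003 m or value of joint each of key_white, key_green above 0.003 m or value of joint each of key_left, key_right above 0.003 m or value of joint each of key_left, key_green above 0.003 m or value of joint each of key_right, key_green above 0.003 m).
It fails at once if a bystander is moved more than 40 mm (distance of any of tape, offcut, tin from where it was at the start of the episode above 0.04 m).
Of shade_yellow, shade_orange, shade_blue only 2 to 3 are there at a start; the rules pass over those that are not, and their reading is None.
Of cap_yellow, cap_orange, cap_blue only 2 to 3 are there at a start; the rules pass over those that are not, and their reading is None.
At some moment in a run one of shade_yellow, shade_orange, shade_blue may be knocked a few centimetres aside while the robot is not near it.
It also fails if it takes over 210 s, if anything falls off the work surface, if the arm or the gripper's body presses on something with over 40 N, if the wrist force passes 120 N, or if a joint passes its speed limit or range.

ROBOT

A 7-joint arm with a two-finger parallel gripper is mounted at the origin on the work surface. World frame = base frame: x ahead of the robot, y to its left, z up, the work surface at z = 0. Lengths are in m, angles in rad, forces in N, time in s.
With the tool pointing down it reaches from about 0.425 to 0.875 m from the base axis. Payload 4.7 kg.
Tool frame: the origin (TCP) lies between the finger pads; the fingertips stand 19 mm ahead of it and the grasp point (between the pads) is the TCP (ctrl.tip_extent is the distance from the TCP to the fingertips, in m); z points along the fingers, y is the line along which they close (so a half turn about z gives the same grasp; the last joint's range is limited). The gripper opens to 87 mm and grips with 3 to 60 N. Pads are 19 mm wide; open, the fingers measure 117 mm over their backs; the gripper's body (75 mm by 190 mm) begins 51 mm behind the grasp point.
Start: joints at [1.31, 0.321, -0.07, 1.45, 0.023, 1.371, -0.057], TCP at [0.176, -0.626, 0.242] pointing down, gripper open.
Joint ranges: [-2.86, 2.86], [-0.3, 2.09], [-1.38, 1.24], [0.06, 2.45], [-1.56, 4.7], [0.09, 2.05], [-2.69, 2.69]. Speed limits (rad/s): [2.57, 2.57, 3.14, 3.14, 3.14, 3.14, 3.14].

INTERFACE

Orientations are given as a rotation vector (axis times angle).
In Python, from bench import ctrl gives the robot as it stands.
- The arm moves only by the shell command python3 -m crank 'ROWS' [OPENING] [FORCE]. ROWS is JSON, a list of rows, each an object of numbers: "tx", "ty", "tz": the shift along the tool's x, y, z in mm; "turn": the turn about the tool's z in units of 5 degrees (1.0 is 5 degrees). In form: [{"tx": .., "ty": .., "tz": .., "turn": ..}, ...]. A call has 1 to 5 rows; each row is the pose to reach, as a shift and turn from the pose commanded when the call began, along the tool's axes at that moment; what a row does not reach only later rows make up. A row lasts 1/8 s, in which the tool goes at most 62.5 mm and 10.7 degrees, less where a joint would pass 70% of its speed; a pose out of reach is approached as far as the arm can. A call with a gripper value outside its range is refused whole. OPENING is the finger opening in mm, from 0 to 87, set as the call begins (- or left out, the last holds). The fingers move at their own pace and stop on an object; FORCE is the grip in N (left out, the last holds). Time passes only in rows, so rows that repeat a pose let the fingers close. It gives the time, the measured TCP pose, the force, the opening and the grip force at its end, in the units of the state.
- ctrl.get_state(): the state, without advancing time (a new reading comes with each control period).
- ctrl.get_image(name): name is "scene" or "side" or "wrist"; returns (picture, depth): 480x640x3 uint8, red, green, blue; 480x640 float32, m along the optical axis (not along the pixel's ray), 0 where there is no reading.
- ctrl.camera_model(name): a dict with "intrinsics" (3x3 intrinsics, pixels), "origin" and "orientation" of the camera in the world. Camera axes: x right, y down, z forward; pixel columns grow to the right and rows downward; lengths in m; the calibration is good to about 2 mm. The wrist camera is an equidistant fisheye: a pixel r from the principal point sees the ray r / f radians off the axis. A picture is of the moment at which its call begins: read the wrist's pose just before it. camera_model takes no time and is no camera call; for the wrist camera it gives the pose at the moment of the call.
- ctrl.close_job(): hands the job in; it is judged then, once.
Trained networks look in the newest picture that a camera, given by its name, has taken for a name from the list of things; names that differ only in an ending like _2 or _b are one class to them, and where a whole thing is asked for, a point or a joint stands for the part that bears it (a point fixed in the world has none). Each returns a list of dicts, best first, with "confidence" (0 to 1); they miss things now and then, are a little off and sometimes report something else, mostly with a low value. They report only what shows in the picture. A call takes as long as a camera call. They do not tell look-alikes from the thing itself.
- ctrl.recognise(camera, query): "xyz" ([x, y, z] in m, in world coordinates, good to about 4 mm: the middle of the surface that is visible of it).
- ctrl.mark_of(camera, query): "xyz" ([x, y, z] in m, in world coordinates, good to about 4 mm: a listed point, or the origin of a listed thing).
The state is a dict: "time": time; "joint_positions": joint angles; "qd": joint speeds; "joint_torque": joint torques, N m; "position": TCP position; "tool_rot": TCP orientation; "ft_force": force on the tool from outside, world axes, zero at the start; "torque": the same for the moment, N m; "grip_width": opening from 0.0 (shut) to 1.0 (fully open); "grip_force": force on a finger pad.
Only numpy, scipy, OpenCV 4.12 (cv2) and the standard library are available. Lean on these libraries where they do the work, as an engineer would, in place of code of your own. Each camera call takes 0.05 s, during which the arm holds its last target. There are 200 camera calls.

## Working session

There is one attempt and no reset: what is moved stays moved. The work goes in short steps, Python scripts to look and compute and a shell command to move; the robot and the scene stay as the last step left them, time stands still between calls to the robot, and variables do not carry over. Pictures are saved under pics/ and viewed, at most 14 in all, crops included, and the job is handed in when it is done.

```bash
ls; mkdir -p pics
cat > h.py <<'E'
from bench import ctrl
import numpy as np, cv2
from scipy.spatial.transform import Rotation as R
def cam(n):
    m=ctrl.camera_model(n); K=np.array(m["intrinsics"]); o=np.array(m["origin"]); q=np.array(m["orientation"])
    Rm=q if q.shape==(3,3) else (R.from_rotvec(q).as_matrix() if q.size==3 else R.from_quat(q).as_matrix())
    return K,o,Rm
def cloud(n,model,d):
    K,o,Rm=model; v,u=np.mgrid[0:480,0:640]
    x=(u-K[0,2])/K[0,0]; y=(v-K[1,2])/K[1,1]
    if n=="wrist":
        r=np.hypot(x,y)+1e-9; t=np.tan(np.minimum(r,1.5))/r; x,y=x*t,y*t
    P=np.stack([x*d,y*d,d],-1)@Rm.T+o
    P[d<=0]=np.nan
    return P
def shot(n,save=None):
    m=cam(n); im,d=ctrl.get_image(n)
    if save: cv2.imwrite(f"pics/{save}.png",im[...,::-1])
    return im,cloud(n,m,d)
E
python3 - <<'E'
from h import *
s=ctrl.get_state(); print(s["position"],s["tool_rot"],s["time"])
ims=[]
for n in("scene","side"):
    im,P=shot(n,n); ims.append(im); print(n,cam(n)[1],ctrl.camera_model(n)["orientation"])
    for q in ["base_yellow","base_orange","base_blue","shade_yellow","shade_orange","shade_blue","cap_yellow","cap_orange","cap_blue","tray","tester","pilot_lit","pilot_dark","tape","offcut","tin"]:
        r=ctrl.mark_of(n,q); print(q,[(np.round(e["xyz"],3).tolist(),round(e["confidence"],2)) for e in r[:3]])
E
```

```text
pics
[ 0.17617761 -0.62514292  0.24047354] [-3.11014988e+00 -4.30042235e-01  6.12801887e-04] 0.0
scene [ 1.25657434 -0.30701364  0.97512597] [-2.12570963 -1.33030886  0.48745006]
base_yellow [([0.555, -0.38, 0.001], 0.81)]
base_orange [([0.674, -0.103, -0.0], 0.96), ([0.466, -0.227, -0.001], 0.44)]
base_blue [([0.659, 0.09, 0.004], 0.92), ([0.674, -0.106, 0.081], 0.44)]
shade_yellow [([0.471, -0.226, -0.0], 0.94)]
shade_orange [([0.454, -0.046, 0.003], 0.97)]
shade_blue [([0.431, 0.136, -0.003], 0.75), ([0.782, 0.012, -0.005], 0.41)]
cap_yellow [([0.553, -0.38, 0.077], 0.68), ([0.658, 0.086, 0.082], 0.49)]
cap_orange [([0.68, -0.104, 0.081], 0.92)]
cap_blue [([0.782, 0.243, 0.003], 0.93), ([0.697, 0.2, 0.005], 0.83), ([0.66, 0.086, 0.084], 0.79)]
tray [([0.385, 0.338, 0.002], 0.6)]
tester [([0.57, 0.33, -0.003], 0.86)]
pilot_lit [([0.599, 0.398, 0.04], 0.53), ([0.782, 0.01, -0.005], 0.45)]
pilot_dark [([0.609, 0.269, 0.043], 0.69), ([0.555, -0.38, -0.002], 0.54)]
tape []
offcut [([0.783, 0.011, -0.002], 0.83)]
tin [([0.352, -0.361, 0.003], 0.68), ([0.658, 0.085, 0.08], 0.51)]
side [0
[... 390 characters left out ...]
[([0.456, -0.042, -0.001], 0.75)]
shade_blue [([0.433, 0.135, 0.004], 0.56)]
cap_yellow [([0.557, -0.382, 0.084], 0.84), ([0.347, -0.359, -0.002], 0.36)]
cap_orange [([0.676, -0.104, 0.081], 0.75), ([0.557, -0.381, 0.002], 0.67)]
cap_blue [([0.662, 0.087, 0.081], 0.97), ([0.698, 0.206, -0.002], 0.93), ([0.779, 0.156, 0.006], 0.75)]
tray [([0.382, 0.344, -0.001], 0.65)]
tester [([0.568, 0.336, -0.002], 0.89)]
pilot_lit [([0.596, 0.395, 0.042], 0.73), ([0.55, 0.265, 0.063], 0.72)]
pilot_dark [([0.606, 0.271, 0.041], 0.46)]
tape [([0.705, -0.275, -0.0], 0.65)]
offcut [([0.79, 0.011, 0.004], 0.68)]
tin [([0.35, -0.363, -0.001], 0.69), ([0.57, 0.331, -0.002], 0.51), ([0.383, 0.344, 0.002], 0.23)]
```

View pics/scene.png

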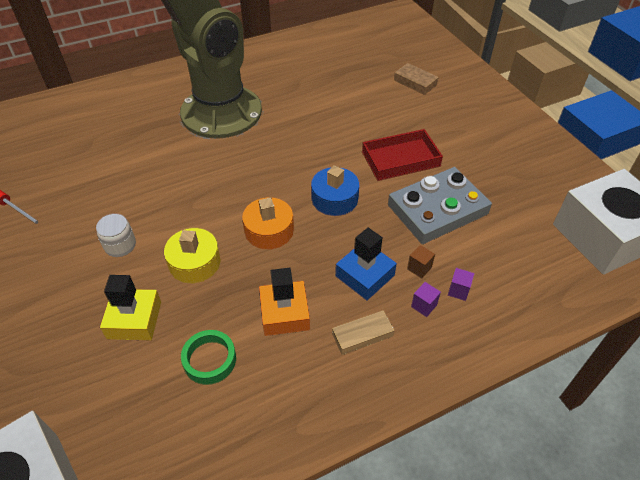

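View pics/side.png

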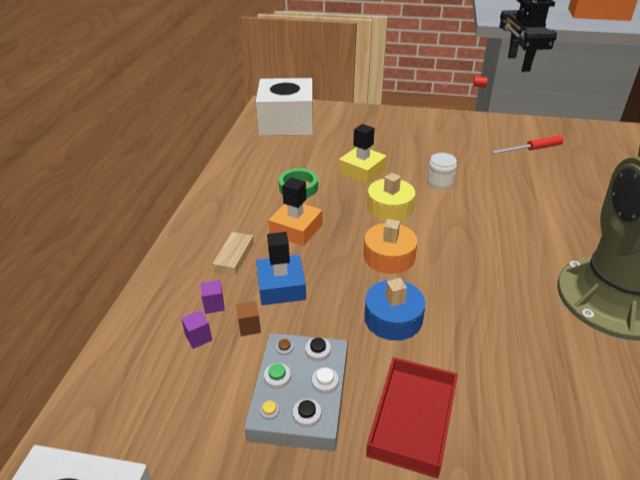

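The scene picture shows black caps on all three stems: yellow (120,290), orange (282,283) and blue (368,243). The shades are at yellow (190,250), orange (268,218) and blue (335,188). The look-alikes are a brown cube (421,261) and purple cubes (426,298) and (461,283), which I won't touch. The lit amber lamp is at (473,196), on the +y side, so the key to press is the **left** black one (457,180). Next I'll measure heights and yaws from both views.

```bash
cat > m.py <<'E'
from h import *
def top(P,c,z0,z1,rad):
    m=(P[...,2]>z0)&(P[...,2]<z1)&(np.hypot(P[...,0]-c[0],P[...,1]-c[1])<rad)
    return P[m]
def rect(q):
    if len(q)<8: return None
    # robust: trim edge
    (cx,cy),(w,h),a=cv2.minAreaRect((q[:,:2]*1000).astype(np.float32))
    return [round(cx,1),round(cy,1),round(w,1),round(h,1),round((a+45)%90-45,1),round(float(np.median(q[:,2]))*1000,1),len(q)]
E
python3 - <<'E'
from m import *
B=dict(y=(.555,-.38),o=(.674,-.104),b=(.66,.088)); S=dict(y=(.469,-.227),o=(.455,-.044),b=(.432,.135))
C=[]
for n in("scene","side"):
    im,P=shot(n); C.append(P)
    for k,c in B.items():
        print(n,k,"cap",rect(top(P,c,.122,.140,.04)),"base",rect(top(P,c,.039,.051,.075)))
    for k,c in S.items():
        print(n,k,"grip",rect(top(P,c,.084,.097,.035)),"drum",rect(top(P,c,.044,.056,.075)))
    print(n,"tray",rect(top(P,(.383,.341),.03,.039,.12)),"tester",rect(top(P,(.569,.333),.035,.045,.14)))
    print(n,"floor",rect(top(P,(.383,.341),.002,.01,.06)))
    for q in["key_white_top","key_left_top","key_green_top","key_right_top"]:
        r=ctrl.mark_of(n,q); print(q,[(np.round(e["xyz"],3).tolist(),round(e["confidence"],2)) for e in r[:2]])
s=ctrl.get_state();print(R.from_rotvec(s["tool_rot"]).as_matrix().round(3))
im,P=shot("wrist","w0")
cv2.imwrite("pics/crop.png",cv2.resize(cv2.imread("pics/scene.png")[210:330,80:480],(800,240)))
E
```

```text
scene y cap [555.8, -380.2, 40.5, 41.2, -29.8, 127.2, 411] base [557.5, -380.5, 91.1, 92.9, -27.7, 44.4, 1370]
scene o cap [674.5, -104.2, 37.9, 41.8, -17.2, 127.4, 386] base [674.0, -104.0, 90.0, 93.9, -17.4, 44.6, 1406]
scene b cap [662.7, 86.1, 40.5, 42.0, 22.2, 127.4, 339] base [663.3, 85.7, 90.9, 92.1, 19.6, 44.8, 1155]
scene y grip [469.2, -226.0, 30.0, 32.0, -36.6, 89.0, 169] drum [469.9, -226.6, 109.3, 112.3, -14.6, 49.5, 1436]
scene o grip [456.1, -47.6, 28.3, 30.6, -10.8, 89.3, 146] drum [456.9, -47.8, 109.8, 111.3, -24.1, 49.6, 1275]
scene b grip [432.8, 131.2, 28.6, 31.0, 27.7, 89.4, 133] drum [433.0, 130.5, 110.5, 110.6, 39.6, 49.7, 1071]
scene tray [410.9, 339.3, 173.0, 171.9, -8.2, 33.9, 479] tester [536.7, 326.9, 211.0, 193.6, 3.0, 40.0, 2612]
scene floor [381.3, 343.1, 117.4, 113.0, 29.1, 5.3, 824]
key_white_top [([0.528, 0.332, 0.062], 0.62)]
key_left_top [([0.555, -0.379, -0.002], 0.72), ([0.783, 0.011, -0.004], 0.72)]
key_green_top [([0.468, -0.228, 0.001], 0.58), ([0.606, 0.333, 0.058], 0.56)]
key_right_top [([0.553, 0.266, 0.061], 0.67)]
side y cap [555.0, -377.
[... 376 characters left out ...]
 106.9, 109.5, -1.5, 49.3, 839]
side o grip [455.3, -44.5, 30.6, 27.5, -9.3, 89.1, 139] drum [455.2, -43.3, 108.1, 112.2, 4.2, 49.3, 1190]
side b grip [432.2, 133.4, 28.7, 31.3, 31.4, 89.0, 207] drum [431.3, 133.4, 112.2, 110.1, -33.8, 49.4, 1698]
side tray [415.1, 339.6, 172.7, 175.8, -8.1, 34.0, 1229] tester [535.1, 329.2, 209.0, 193.2, 3.2, 39.4, 6129]
side floor [379.1, 342.0, 118.6, 107.0, -8.1, 4.5, 3537]
key_white_top [([0.53, 0.328, 0.067], 0.74)]
key_left_top [([0.539, 0.39, 0.059], 0.73), ([0.554, -0.377, 0.003], 0.44)]
key_green_top [([0.604, 0.331, 0.063], 0.58)]
key_right_top [([0.552, 0.266, 0.065], 0.45)]
[[ 0.962  0.271 -0.   ]
 [ 0.271 -0.962 -0.   ]
 [-0.     0.    -1.   ]]
```

View pics/crop.png

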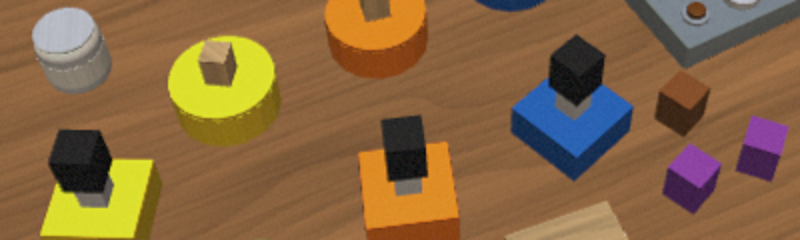

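The crop confirms three black caps on the yellow, orange and blue stems, with the brown and purple cubes on the bench left out. The measured heights agree with the text: caps 127 mm, grip blocks 89 mm. Next is a planning helper.

```bash
cat > p.py <<'E'
from h import *
import sys,math
# args: x,y,z,yaw (mm,deg) per waypoint, '_' keeps the value; prints shifts per call (chained)
def plan(args,start=None):
    s=ctrl.get_state(); M=R.from_rotvec(s["tool_rot"]).as_matrix()
    p=np.array(s["position"])*1000; psi=math.degrees(math.atan2(M[1,0],M[0,0]))
    if start is not None: p,psi=np.array(start[:3],float),start[3]
    print("now",p.round(1),round(psi,1),"t",s["time"],"F",np.round(s["ft_force"],1),"tiltz",M[:2,2].round(4),"w",round(s["grip_width"]*87,1),round(s["grip_force"],1))
    for a in args:
        v=[float(q) if q!="_" else o for q,o in zip(a.split(","),[*p,psi])]
        c,n=math.cos(math.radians(psi)),math.sin(math.radians(psi)); d=np.array(v[:3])-p
        t=-((v[3]-psi+180)%360-180)/5
        print(a,"-> tx %.1f ty %.1f tz %.1f turn %.2f rows>=%.1f"%(d[0]*c+d[1]*n,d[0]*n-d[1]*c,-d[2],t,max(np.linalg.norm(d)/62.5,abs(t)*5/10.7)))
        p,psi=np.array(v[:3]),v[3]
if __name__=="__main__": plan(sys.argv[1:])
E
python3 p.py 400,-500,250,40 556,-379,250,62.2 556,-379,112,62.2 556,-379,250,62.2
```

```text
now [ 176.4 -625.6  241.6] 15.7 t 2.25 F [ 0.5  0.5 -0.2] tiltz [-0.     -0.0001] w 87.0 0.0
400,-500,250,40 -> tx 249.3 ty -60.2 tz -8.4 turn -4.85 rows>=4.1
556,-379,250,62.2 -> tx 197.3 ty 7.6 tz -0.0 turn -4.44 rows>=3.2
556,-379,112,62.2 -> tx 0.0 ty 0.0 tz 138.0 turn -0.00 rows>=2.2
556,-379,250,62.2 -> tx 0.0 ty 0.0 tz -138.0 turn -0.00 rows>=2.2
```

```bash
python3 -m crank '[{"tx":60,"ty":-15,"tz":-2,"turn":-1.2},{"tx":125,"ty":-30,"tz":-4,"turn":-2.4},{"tx":187,"ty":-45,"tz":-6,"turn":-3.6},{"tx":249,"ty":-60,"tz":-8,"turn":-4.85},{"tx":249,"ty":-60,"tz":-8,"turn":-4.85}]' 87 25
python3 -m crank '[{"tx":50,"ty":2,"turn":-1.1},{"tx":100,"ty":4,"turn":-2.2},{"tx":150,"ty":6,"turn":-3.3},{"tx":197,"ty":8,"turn":-4.44},{"tx":197,"ty":8,"turn":-4.44}]'
python3 - <<'E'
from m import *
im,P=shot("wrist","w1")
print("cap",rect(top(P,(.556,-.379),.122,.14,.04)),"base",rect(top(P,(.556,-.379),.039,.051,.075)),"grip",rect(top(P,(.469,-.225),.084,.097,.035)))
E
python3 p.py 556,-379,250,62.2
```

```text
time: 2.88
position: [0.4061, -0.4953, 0.2499]
tool_rot: [-2.946, -1.09, -0.006]
ft_force: [-0.4, -0.3, -0.4]
grip_width: 1.0
grip_force: 0.0
cap [551.0, -387.6, 23.1, 38.1, -27.3, 127.6, 972] base [554.6, -380.5, 90.8, 90.6, -27.5, 44.7, 5194] grip [464.3, -232.6, 18.8, 28.7, -34.0, 89.3, 350]
now [ 403.9 -497.2  249.8] 40.4 t 2.925 F [-0.3  0.1  0.5] tiltz [0.0018 0.0008] w 86.6 0.0
556,-379,250,62.2 -> tx 192.5 ty 8.5 tz -0.2 turn -4.36 rows>=3.1$[0]: bad value
```

View pics/w1.png

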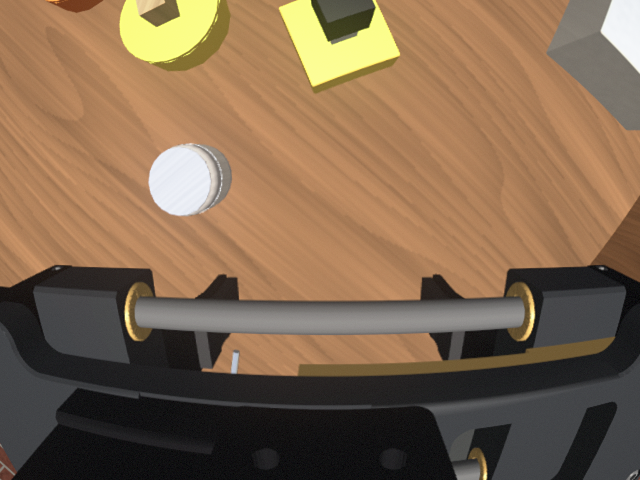

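The wrist view shows the cap at (345,15), the yellow shade at (170,20) and the tin at (185,180). The second call was refused because every row needs all four keys.

```bash
python3 -m crank '[{"tx":50,"ty":2,"tz":0,"turn":-1.1},{"tx":100,"ty":4,"tz":0,"turn":-2.2},{"tx":150,"ty":6,"tz":0,"turn":-3.3},{"tx":193,"ty":8,"tz":0,"turn":-4.4},{"tx":193,"ty":8,"tz":0,"turn":-4.4}]'
python3 - <<'E'
from m import *
im,P=shot("wrist","w2")
print("cap",rect(top(P,(.556,-.379),.122,.14,.04)),"base",rect(top(P,(.556,-.379),.039,.051,.075)),"base o",rect(top(P,(.674,-.103),.039,.051,.075)),"grip",rect(top(P,(.469,-.225),.084,.097,.035)))
E
python3 p.py 556,-379.5,250,62.4 556,-379.5,111,_
```

```text
time: 3.55
position: [0.555, -0.3795, 0.2492]
tool_rot: [-2.688, -1.624, -0.003]
ft_force: [0.3, 0.2, -0.8]
grip_width: 1.0
grip_force: 0.0
cap [554.9, -379.8, 38.2, 37.8, -28.0, 127.8, 2620] base [554.9, -379.8, 89.4, 90.6, -27.8, 44.8, 5590] base o None grip [467.7, -227.3, 28.2, 29.3, -32.4, 89.6, 960]
now [ 552.8 -382.2  249.2] 62.0 t 3.6 F [-0.3 -1.5  0.4] tiltz [-0.0007 -0.    ] w 87.0 0.0
556,-379.5,250,62.4 -> tx 3.9 ty 1.5 tz -0.8 turn -0.07 rows>=0.1
556,-379.5,111,_ -> tx 0.0 ty 0.0 tz 139.0 turn -0.00 rows>=2.2
```

```bash
python3 - <<'E'
from m import *
for i in range(4):
    im,P=shot("wrist"); s=ctrl.get_state()
    print(np.round(s["position"],4),np.round(s["tool_rot"],3),cam("wrist")[1].round(4),rect(top(P,(.556,-.379),.122,.14,.04))[:6], np.round(s["joint_positions"],4))
E
python3 -m crank '[{"tx":0,"ty":0,"tz":0,"turn":0}]'
```

```text
[ 0.5516 -0.384   0.2492] [ 2.695  1.615 -0.003] [ 0.5825 -0.3259  0.392 ] [554.9, -380.1, 38.7, 38.6, -27.9, 127.8] [ 0.8513  0.3909 -0.3838  1.3672  0.1466  1.4119 -0.0206]
[ 0.5509 -0.3849  0.2493] [ 2.696  1.612 -0.003] [ 0.582  -0.3268  0.3921] [554.8, -380.1, 38.3, 38.7, -27.5, 127.8] [ 0.8521  0.3906 -0.3829  1.3673  0.1466  1.4118 -0.0206]
[ 0.5508 -0.385   0.2494] [ 2.696  1.612 -0.003] [ 0.5818 -0.327   0.3922] [554.8, -380.1, 38.1, 38.3, -27.3, 127.8] [ 0.8525  0.3904 -0.3828  1.3674  0.1464  1.4118 -0.0206]
[ 0.5509 -0.3849  0.2495] [ 2.696e+00  1.612e+00 -2.000e-03] [ 0.5819 -0.3269  0.3923] [554.7, -380.3, 38.4, 38.5, -27.9, 127.8] [ 0.8525  0.3902 -0.3831  1.3674  0.1461  1.4117 -0.0206]
time: 3.92
position: [0.5516, -0.3839, 0.2496]
tool_rot: [2.695, 1.614, -0.001]
ft_force: [-0.4, 0.3, 0.8]
grip_width: 0.999
grip_force: 0.0
```

```bash
python3 p.py 554.8,-380,250,62.2 554.8,-380,111,_
```

```text
now [ 551.6 -383.9  249.6] 61.8 t 3.925 F [-0.4  0.3  0.8] tiltz [-0.0004 -0.0008] w 86.9 0.0
554.8,-380,250,62.2 -> tx 5.0 ty 1.0 tz -0.4 turn -0.07 rows>=0.1
554.8,-380,111,_ -> tx 0.0 ty 0.0 tz 139.0 turn -0.00 rows>=2.2
```

```bash
python3 -m crank '[{"tx":5,"ty":1,"tz":40,"turn":-0.07},{"tx":5,"ty":1,"tz":80,"turn":-0.07},{"tx":5,"ty":1,"tz":120,"turn":-0.07},{"tx":5,"ty":1,"tz":138,"turn":-0.07},{"tx":5,"ty":1,"tz":138,"turn":-0.07}]' | head -2
python3 -m crank '[{"tx":0,"ty":0,"tz":0,"turn":0},{"tx":0,"ty":0,"tz":0,"turn":0},{"tx":0,"ty":0,"tz":0,"turn":0},{"tx":0,"ty":0,"tz":0,"turn":0},{"tx":0,"ty":0,"tz":0,"turn":0}]' 25 25
python3 -m crank '[{"tx":0,"ty":0,"tz":-20,"turn":0},{"tx":0,"ty":0,"tz":-60,"turn":0},{"tx":0,"ty":0,"tz":-100,"turn":0},{"tx":0,"ty":0,"tz":-120,"turn":0},{"tx":0,"ty":0,"tz":-120,"turn":0}]'
python3 p.py 460,-20,232,72 386,291,200,82 388,291,43,82
```

```text
time: 4.55
position: [0.5551, -0.3785, 0.1106]
time: 5.18
position: [0.556, -0.3785, 0.1117]
tool_rot: [2.688, 1.626, -0.0]
ft_force: [-0.7, -0.2, 0.6]
grip_width: 0.514
grip_force: 0.0
time: 5.8
position: [0.5568, -0.3788, 0.2336]
tool_rot: [2.685, 1.624, 0.002]
ft_force: [0.4, -0.3, -0.8]
grip_width: 0.437
grip_force: 25.0
now [ 556.8 -378.8  233.6] 62.3 t 5.8 F [ 0.4 -0.3 -0.8] tiltz [ 0.0029 -0.0021] w 38.0 25.0
460,-20,232,72 -> tx 272.9 ty -252.3 tz 1.6 turn -1.93 rows>=5.9
386,291,200,82 -> tx 272.9 ty -166.5 tz 32.0 turn -2.00 rows>=5.1
388,291,43,82 -> tx 0.3 ty 2.0 tz 157.0 turn -0.00 rows>=2.5
```

```bash
python3 -m crank '[{"tx":50,"ty":-46,"tz":0,"turn":-0.4},{"tx":100,"ty":-92,"tz":0,"turn":-0.8},{"tx":140,"ty":-130,"tz":0,"turn":-1.2},{"tx":180,"ty":-166,"tz":0,"turn":-1.6},{"tx":210,"ty":-194,"tz":0,"turn":-1.9}]' |head -2
python3 -m crank '[{"tx":0,"ty":0,"tz":0,"turn":0}]'
python3 p.py  375,291.5,200,81.9
python3 - <<'E'
from m import *
p=ctrl.get_state()["position"]
im,P=shot("wrist","w3"); q=top(P,(p[0],p[1]),.12,.30,.05); print(rect(q))
im,P=shot("side","s3"); q=top(P,(p[0],p[1]),.12,.30,.05); print(len(q),np.percentile(q[:,2],[1,5,50,95]).round(4))
black=(im.max(2)<50);
E
```

```text
time: 6.42
position: [0.4798, -0.0995, 0.2297]
time: 6.55
position: [0.4802, -0.0986, 0.2301]
tool_rot: [-2.537, -1.85, 0.003]
ft_force: [0.0, -0.5, -0.1]
grip_width: 0.433
grip_force: 25.0
now [480.2 -98.6 230.1] 72.2 t 6.55 F [ 0.  -0.5 -0.1] tiltz [-0.0026  0.0005] w 37.7 25.0
375,291.5,200,81.9 -> tx 339.3 ty -219.5 tz 30.1 turn -1.94 rows>=6.5
[482.6, -91.1, 59.5, 67.8, -17.8, 285.3, 20327]
1254 [0.1882 0.1936 0.2354 0.2967]
```

View pics/s3.png

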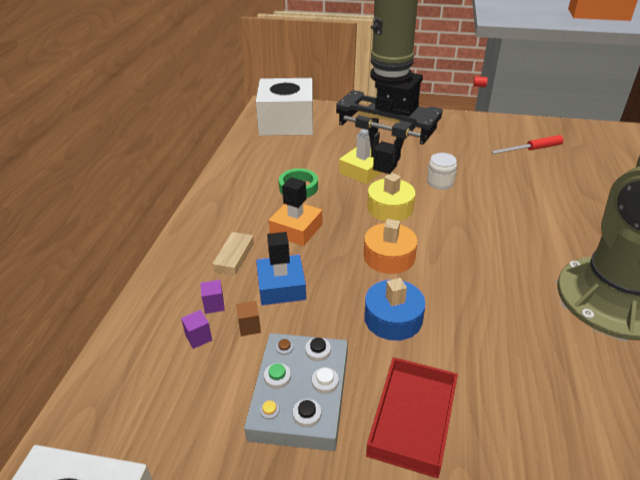

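The cap is held at (387,155), the yellow stem at (362,145) is bare, and the shades haven't moved. The cap's underside is about 42 mm below the TCP.

```bash
python3 -m crank '[{"tx":45,"ty":-29,"tz":0,"turn":-0.4},{"tx":95,"ty":-61,"tz":0,"turn":-0.8},{"tx":145,"ty":-94,"tz":0,"turn":-1.2},{"tx":195,"ty":-126,"tz":0,"turn":-1.6},{"tx":240,"ty":-155,"tz":0,"turn":-1.94}]' |head -2
python3 -m crank '[{"tx":0,"ty":0,"tz":0,"turn":0}]' |head -2
python3 p.py  375,291.5,200,81.9
```

```text
time: 7.28
position: [0.4091, 0.1744, 0.2312]
time: 7.4
position: [0.4083, 0.1771, 0.2314]
now [408.3 177.1 231.4] 81.9 t 7.4 F [ 0.3 -0.3 -1.7] tiltz [-0.0003  0.0013] w 37.8 25.0
375,291.5,200,81.9 -> tx 108.6 ty -49.2 tz 31.4 turn -0.00 rows>=2.0
```

```bash
python3 -m crank '[{"tx":40,"ty":-18,"tz":0,"turn":0},{"tx":80,"ty":-36,"tz":10,"turn":0},{"tx":109,"ty":-49,"tz":30,"turn":0},{"tx":109,"ty":-49,"tz":30,"turn":0},{"tx":109,"ty":-49,"tz":30,"turn":0}]' |head -2
python3 p.py  375,291.5,50,81.9
python3 - <<'E'
from m import *
im,P=shot("wrist","w4")
r=(im[...,0]>70)&(im[...,1]<50)&(im[...,2]<50)
for nm,z0,z1 in(("rim",.03,.04),("floor",.003,.008)):
    m=r&(P[...,2]>z0)&(P[...,2]<z1); print(nm,rect(P[m]))
E
```

```text
time: 8.02
position: [0.378, 0.287, 0.2012]
now [378.  287.  201.2] 81.4 t 8.025 F [-0.2 -0.  -0.6] tiltz [-0.0009 -0.0004] w 38.0 25.0
375,291.5,50,81.9 -> tx 4.0 ty -3.6 tz 151.2 turn -0.11 rows>=2.4
rim [521.7, 318.2, 163.6, 390.1, -9.9, 32.0, 315]
floor [519.1, 314.7, 164.8, 390.0, -11.5, 7.3, 59]
```

View pics/w4.png

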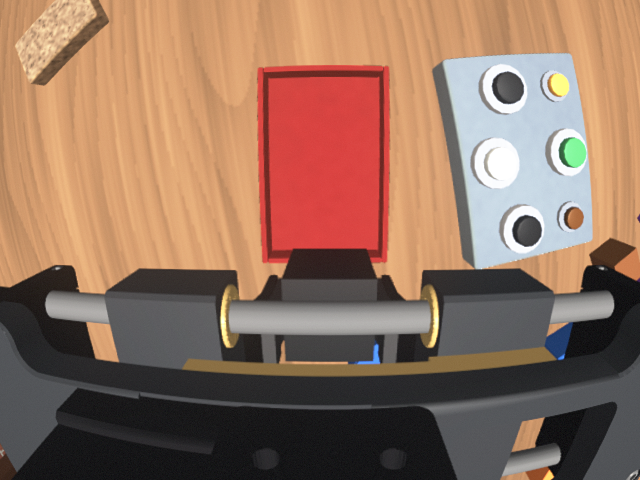

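The wrist view shows the empty tray spanning (258-390, 65-262). On the tester, the lit amber lamp (556,86) sits by the upper black key (508,88), which is the left one at +y.

```bash
cat > tr.py <<'E'
from m import *
def tray():
    im,P=shot("wrist"); h=im.astype(int)
    r=(h[...,0]>60)&(h[...,0]>3*h[...,1])&(np.hypot(P[...,0]-.382,P[...,1]-.341)<.115)
    for nm,z0,z1 in(("rim",.033,.038),("floor",.003,.008)):
        print(nm,rect(P[r&(P[...,2]>z0)&(P[...,2]<z1)]))
    t=top(P,(.568,.331),.0385,.042,.16); t=t[t[:,0]>.475]; print("tester",rect(t))
    for nm,c in dict(w=(.526,.329),l=(.543,.392),g=(.604,.333),r=(.55,.267)).items(): 
        k=top(P,c,.0595,.066,.025); print(nm,rect(k))
tray()
E
python3 tr.py; python3 p.py 375,291.5,50,81.9
```

```text
rim [381.0, 343.0, 167.5, 107.9, -8.2, 34.7, 1742]
floor [381.0, 342.6, 161.2, 100.9, -8.1, 4.8, 18035]
tester [584.7, 314.5, 172.5, 220.8, 3.2, 39.8, 15708]
w [525.2, 327.6, 26.8, 26.2, -19.4, 61.6, 728]
l [542.2, 390.4, 26.2, 26.5, -44.5, 61.6, 685]
g [603.0, 332.0, 27.0, 26.3, 2.0, 61.6, 534]
r [548.9, 267.1, 26.3, 26.4, -0.2, 61.7, 619]
now [378.1 287.2 201.7] 81.3 t 8.125 F [ 0.3  0.6 -0.2] tiltz [ 0.0004 -0.0003] w 38.2 25.0
375,291.5,50,81.9 -> tx 3.8 ty -3.7 tz 151.7 turn -0.11 rows>=2.4
```

```bash
python3 -m crank '[{"tx":4,"ty":-5,"tz":40,"turn":-0.1},{"tx":4,"ty":-5,"tz":90,"turn":-0.1},{"tx":4,"ty":-5,"tz":130,"turn":-0.1},{"tx":4,"ty":-5,"tz":148,"turn":-0.1},{"tx":4,"ty":-5,"tz":150,"turn":-0.1}]'
python3 -m crank '[{"tx":0,"ty":0,"tz":0,"turn":0},{"tx":0,"ty":0,"tz":2,"turn":0},{"tx":0,"ty":0,"tz":2,"turn":0},{"tx":0,"ty":0,"tz":2,"turn":0},{"tx":0,"ty":0,"tz":2,"turn":0}]' 54 25
python3 -m crank '[{"tx":0,"ty":0,"tz":-40,"turn":0},{"tx":0,"ty":0,"tz":-90,"turn":0},{"tx":0,"ty":0,"tz":-140,"turn":0},{"tx":0,"ty":0,"tz":-190,"turn":0},{"tx":0,"ty":0,"tz":-200,"turn":0}]' | head -2
python3 p.py 500,0,250,78 674,-103,250,72
```

```text
time: 8.75
position: [0.3724, 0.2921, 0.0505]
tool_rot: [-2.372, -2.059, 0.004]
ft_force: [-1.0, -0.5, -1.1]
grip_width: 0.434
grip_force: 25.0
time: 9.38
position: [0.3724, 0.2937, 0.0497]
tool_rot: [2.37, 2.062, 0.0]
ft_force: [-0.4, 1.0, -1.0]
grip_width: 0.62
grip_force: 0.0
time: 10.0
position: [0.3736, 0.2949, 0.2527]
now [373.6 294.9 252.7] 82.0 t 10.0 F [-0.1 -0.4  0.2] tiltz [0.006  0.0011] w 54.1 0.0
500,0,250,78 -> tx -274.5 ty 166.0 tz 2.7 turn 0.81 rows>=5.1
674,-103,250,72 -> tx -64.6 ty 191.6 tz -0.0 turn 1.20 rows>=3.2
```

Now to the orange cap, opening the gripper on the way.

```bash
python3 -m crank '[{"tx":-50,"ty":30,"tz":0,"turn":0.16},{"tx":-105,"ty":63,"tz":0,"turn":0.32},{"tx":-160,"ty":96,"tz":0,"turn":0.5},{"tx":-215,"ty":130,"tz":0,"turn":0.65},{"tx":-270,"ty":163,"tz":0,"turn":0.8}]' 87 25 | head -2
python3 -m crank '[{"tx":-13,"ty":40,"tz":0,"turn":0.25},{"tx":-29,"ty":85,"tz":0,"turn":0.5},{"tx":-45,"ty":135,"tz":0,"turn":0.8},{"tx":-58,"ty":172,"tz":0,"turn":1.1},{"tx":-65,"ty":192,"tz":0,"turn":1.2}]' | head -2
python3 -m crank '[{"tx":0,"ty":0,"tz":0,"turn":0},{"tx":0,"ty":0,"tz":0,"turn":0},{"tx":0,"ty":0,"tz":0,"turn":0}]'|head -2
cat > ms.py <<'E'
from m import *
B=dict(y=(.555,-.38),o=(.674,-.104),b=(.662,.088)); S=dict(y=(.469,-.227),o=(.455,-.046),b=(.432,.132))
def ms(n="wrist",save=None):
    im,P=shot(n,save)
    for k,c in B.items(): print(n,k,"cap",rect(top(P,c,.122,.140,.04)),"base",rect(top(P,c,.042,.048,.075)),"stem",rect(top(P,c,.117,.122,.03)))
    for k,c in S.items(): print(n,k,"grip",rect(top(P,c,.084,.097,.05)),"drum",rect(top(P,c,.044,.056,.09)))
if __name__=="__main__":
    import sys; ms(*sys.argv[1:])
E
python3 ms.py; python3 p.py 674,-103,250,72
```

```text
time: 10.62
position: [0.4936, 0.0083, 0.2484]
time: 11.25
position: [0.6687, -0.0947, 0.2465]
time: 11.62
position: [0.6673, -0.0921, 0.2497]
wrist y cap None base None stem None
wrist o cap [672.9, -104.5, 38.8, 37.9, -17.0, 127.8, 2593] base [673.1, -104.1, 89.6, 89.6, -17.6, 44.8, 5483] stem [678.8, -86.2, 1.2, 37.1, -17.9, 120.4, 69]
wrist b cap [660.8, 85.6, 38.5, 39.6, 20.3, 127.6, 2279] base [660.8, 85.5, 90.7, 90.3, 19.9, 44.6, 5404] stem [667.3, 68.0, 38.2, 1.9, 21.1, 119.7, 109]
wrist y grip None drum [504.3, -204.6, 27.0, 49.7, -20.3, 49.7, 470]
wrist o grip [454.1, -47.5, 27.9, 29.4, -8.5, 89.6, 645] drum [459.6, -39.6, 91.3, 110.4, -34.1, 49.8, 4449]
wrist b grip [430.5, 130.8, 29.1, 30.3, 30.2, 89.4, 579] drum [431.0, 130.1, 110.3, 110.8, -31.5, 49.6, 4395]
now [667.4 -92.3 249.9] 72.1 t 11.675 F [-1.1 -0.1 -0.2] tiltz [ 0.0001 -0.0006] w 87.1 0.0
674,-103,250,72 -> tx -8.1 ty 9.6 tz -0.1 turn 0.02 rows>=0.2
```

```bash
python3 -m crank '[{"tx":-9.7,"ty":9,"tz":20,"turn":-0.1},{"tx":-9.7,"ty":9,"tz":60,"turn":-0.1},{"tx":-9.7,"ty":9,"tz":105,"turn":-0.1},{"tx":-9.7,"ty":9,"tz":136,"turn":-0.1},{"tx":-9.7,"ty":9,"tz":139,"turn":-0.1}]' 65| head -2
python3 -m crank '[{"tx":0,"ty":0,"tz":0,"turn":0},{"tx":0,"ty":0,"tz":0,"turn":0},{"tx":0,"ty":0,"tz":0,"turn":0},{"tx":0,"ty":0,"tz":0,"turn":0},{"tx":0,"ty":0,"tz":0,"turn":0}]' 25 25
python3 -m crank '[{"tx":0,"ty":0,"tz":0,"turn":0},{"tx":0,"ty":0,"tz":-20,"turn":0},{"tx":0,"ty":0,"tz":-60,"turn":0},{"tx":0,"ty":0,"tz":-100,"turn":0},{"tx":0,"ty":0,"tz":-120,"turn":0}]'
python3 p.py 470,130,232,80 381,343,200,81.9
```

```text
time: 12.3
position: [0.671, -0.1062, 0.1064]
time: 12.92
position: [0.6741, -0.1052, 0.1116]
tool_rot: [2.532, 1.858, 0.001]
ft_force: [-0.6, 0.0, 4.5]
grip_width: 0.435
grip_force: 25.0
time: 13.55
position: [0.6744, -0.1049, 0.2338]
tool_rot: [2.531, 1.857, 0.004]
ft_force: [0.3, 0.0, -0.4]
grip_width: 0.436
grip_force: 25.0
now [ 674.4 -104.9  233.8] 72.6 t 13.55 F [ 0.3  0.  -0.4] tiltz [ 0.0036 -0.0005] w 38.0 25.0
470,130,232,80 -> tx 162.8 ty -265.5 tz 1.8 turn -1.49 rows>=5.0
381,343,200,81.9 -> tx 194.3 ty -124.6 tz 32.0 turn -0.38 rows>=3.7
```

```bash
python3 -m crank '[{"tx":30,"ty":-48,"tz":0,"turn":-0.3},{"tx":63,"ty":-101,"tz":0,"turn":-0.6},{"tx":95,"ty":-155,"tz":0,"turn":-0.9},{"tx":130,"ty":-210,"tz":0,"turn":-1.2},{"tx":163,"ty":-265,"tz":0,"turn":-1.5}]' |head -2
python3 -m crank '[{"tx":45,"ty":-28,"tz":0,"turn":-0.1},{"tx":95,"ty":-61,"tz":5,"turn":-0.2},{"tx":145,"ty":-93,"tz":15,"turn":-0.3},{"tx":180,"ty":-115,"tz":25,"turn":-0.4},{"tx":194,"ty":-125,"tz":32,"turn":-0.4}]' |head -2
python3 -m crank '[{"tx":0,"ty":0,"tz":0,"turn":0},{"tx":0,"ty":0,"tz":0,"turn":0},{"tx":0,"ty":0,"tz":0,"turn":0}]'|head -2
python3 p.py 381,343,41,81.9
python3 - <<'E'
from m import *
for n in("wrist","scene","side"):
    im,P=shot(n); print(n,"cap in tray",rect(top(P,(.374,.292),.045,.07,.05)))
E
```

```text
time: 14.18
position: [0.4708, 0.1279, 0.2301]
time: 14.8
position: [0.3807, 0.3415, 0.198]
time: 15.18
position: [0.3841, 0.3379, 0.1987]
now [384.1 337.9 198.7] 81.9 t 15.175 F [-0.5 -0.5 -0.5] tiltz [ 0.0007 -0.0006] w 37.7 25.0
381,343,41,81.9 -> tx 4.6 ty -3.8 tz 157.7 turn 0.00 rows>=2.5
wrist cap in tray None
scene cap in tray [373.9, 290.9, 41.0, 45.0, -6.4, 52.2, 210]
side cap in tray [373.8, 291.9, 40.3, 37.8, -8.1, 52.3, 533]
```

```bash
python3 -m crank '[{"tx":4.6,"ty":-4,"tz":40,"turn":0},{"tx":4.6,"ty":-4,"tz":90,"turn":0},{"tx":4.6,"ty":-4,"tz":135,"turn":0},{"tx":4.6,"ty":-4,"tz":154,"turn":0},{"tx":4.6,"ty":-4,"tz":157,"turn":0}]' |head -2
python3 -m crank '[{"tx":0,"ty":0,"tz":0,"turn":0},{"tx":0,"ty":0,"tz":0,"turn":0},{"tx":0,"ty":0,"tz":0,"turn":0},{"tx":0,"ty":0,"tz":0,"turn":0},{"tx":0,"ty":0,"tz":0,"turn":0}]' 54 25
python3 -m crank '[{"tx":0,"ty":0,"tz":-40,"turn":0},{"tx":0,"ty":0,"tz":-90,"turn":0},{"tx":0,"ty":0,"tz":-140,"turn":0},{"tx":0,"ty":0,"tz":-190,"turn":0},{"tx":0,"ty":0,"tz":-208,"turn":0}]' | head -2
python3 p.py 520,215,250,95 660.8,85.5,250,110
```

```text
time: 15.95
position: [0.3796, 0.344, 0.0412]
time: 16.58
position: [0.3799, 0.3442, 0.0417]
tool_rot: [2.37, 2.062, 0.0]
ft_force: [-0.6, 0.8, 0.5]
grip_width: 0.621
grip_force: 0.0
time: 17.2
position: [0.3805, 0.3453, 0.2524]
now [380.5 345.3 252.4] 82.0 t 17.2 F [-0.1 -0.9 -0.1] tiltz [0.0042 0.0017] w 54.2 0.0
520,215,250,95 -> tx -109.8 ty 156.2 tz 2.4 turn -2.59 rows>=3.1
660.8,85.5,250,110 -> tx -141.3 ty 129.0 tz -0.0 turn -3.00 rows>=3.1
```

```bash
python3 -m crank '[{"tx":-20,"ty":30,"tz":0,"turn":-0.5},{"tx":-45,"ty":65,"tz":0,"turn":-1},{"tx":-72,"ty":102,"tz":0,"turn":-1.6},{"tx":-95,"ty":135,"tz":0,"turn":-2.1},{"tx":-110,"ty":156,"tz":0,"turn":-2.6}]' 65 25 | head -2
python3 -m crank '[{"tx":-40,"ty":37,"tz":0,"turn":-0.9},{"tx":-80,"ty":73,"tz":0,"turn":-1.7},{"tx":-115,"ty":105,"tz":0,"turn":-2.4},{"tx":-135,"ty":123,"tz":0,"turn":-2.9},{"tx":-141,"ty":129,"tz":0,"turn":-3}]' | head -2
python3 -m crank '[{"tx":0,"ty":0,"tz":0,"turn":0},{"tx":0,"ty":0,"tz":0,"turn":0},{"tx":0,"ty":0,"tz":0,"turn":0}]'|head -2
python3 ms.py | grep " b "; python3 p.py 660.8,85.5,111,110
```

```text
time: 17.82
position: [0.5202, 0.2112, 0.2481]
time: 18.45
position: [0.6605, 0.0825, 0.2475]
time: 18.82
position: [0.6592, 0.0859, 0.25]
wrist b cap [660.5, 86.0, 38.8, 38.6, 20.2, 127.8, 2722] base [660.8, 85.8, 89.8, 89.8, 20.1, 44.8, 5437] stem [654.6, 103.9, 36.8, 0.4, 20.2, 118.0, 48]
wrist b grip [413.2, 102.6, 29.3, 29.1, 31.5, 89.7, 731] drum [412.6, 102.7, 110.0, 111.1, -21.8, 49.8, 5879]
now [659.4  85.5 250. ] 110.1 t 18.875 F [-0.3 -0.1 -0.7] tiltz [ 0.0005 -0.0005] w 65.1 0.0
660.8,85.5,111,110 -> tx -0.5 ty 1.3 tz 139.0 turn 0.03 rows>=2.2
```

The blue shade has been knocked to (413,103); I'll re-measure it before grasping it. First the blue cap.

```bash
python3 -m crank '[{"tx":-0.5,"ty":1.3,"tz":30,"turn":0},{"tx":-0.5,"ty":1.3,"tz":75,"turn":0},{"tx":-0.5,"ty":1.3,"tz":115,"turn":0},{"tx":-0.5,"ty":1.3,"tz":136,"turn":0},{"tx":-0.5,"ty":1.3,"tz":139,"turn":0}]' | head -2
python3 -m crank '[{"tx":0,"ty":0,"tz":0,"turn":0},{"tx":0,"ty":0,"tz":0,"turn":0},{"tx":0,"ty":0,"tz":0,"turn":0},{"tx":0,"ty":0,"tz":0,"turn":0},{"tx":0,"ty":0,"tz":0,"turn":0}]' 25 25 |tail -2
python3 -m crank '[{"tx":0,"ty":0,"tz":0,"turn":0},{"tx":0,"ty":0,"tz":-20,"turn":0},{"tx":0,"ty":0,"tz":-60,"turn":0},{"tx":0,"ty":0,"tz":-100,"turn":0},{"tx":0,"ty":0,"tz":-120,"turn":0}]'
python3 p.py 520,240,232,96 388.3,394.5,200,81.9
```

```text
time: 19.5
position: [0.6607, 0.0845, 0.1097]
grip_width: 0.438
grip_force: 25.0
time: 20.75
position: [0.6619, 0.0851, 0.2335]
tool_rot: [1.799, 2.573, 0.003]
ft_force: [-0.1, -0.3, -0.7]
grip_width: 0.433
grip_force: 25.0
now [661.9  85.1 233.5] 110.1 t 20.75 F [-0.1 -0.3 -0.7] tiltz [0.0029 0.0004] w 37.7 25.0
520,240,232,96 -> tx 194.2 ty -80.2 tz 1.5 turn 2.81 rows>=3.4
388.3,394.5,200,81.9 -> tx 167.4 ty -114.8 tz 32.0 turn 2.82 rows>=3.3
```

```bash
python3 -m crank '[{"tx":35,"ty":-15,"tz":0,"turn":0.5},{"tx":78,"ty":-32,"tz":0,"turn":1.1},{"tx":122,"ty":-50,"tz":0,"turn":1.7},{"tx":162,"ty":-67,"tz":0,"turn":2.3},{"tx":194,"ty":-80,"tz":0,"turn":2.8}]' | head -2
python3 -m crank '[{"tx":40,"ty":-28,"tz":0,"turn":0.7},{"tx":85,"ty":-58,"tz":5,"turn":1.4},{"tx":130,"ty":-89,"tz":15,"turn":2.1},{"tx":157,"ty":-108,"tz":25,"turn":2.7},{"tx":167,"ty":-115,"tz":32,"turn":2.8}]' | head -2
python3 -m crank '[{"tx":0,"ty":0,"tz":0,"turn":0},{"tx":0,"ty":0,"tz":0,"turn":0},{"tx":0,"ty":0,"tz":0,"turn":0}]'|head -2
python3 p.py 388.3,394.5,41,81.9
```

```text
time: 21.38
position: [0.5176, 0.2407, 0.2302]
time: 22.0
position: [0.3848, 0.395, 0.1979]
time: 22.38
position: [0.3888, 0.3925, 0.1987]
now [388.8 392.5 198.7] 81.9 t 22.375 F [-0.4 -0.4 -0.5] tiltz [ 0.0003 -0.0002] w 38.1 25.0
388.3,394.5,41,81.9 -> tx 1.9 ty -0.8 tz 157.7 turn 0.01 rows>=2.5
```

```bash
python3 -m crank '[{"tx":1.9,"ty":-0.8,"tz":40,"turn":0},{"tx":1.9,"ty":-0.8,"tz":90,"turn":0},{"tx":1.9,"ty":-0.8,"tz":135,"turn":0},{"tx":1.9,"ty":-0.8,"tz":154,"turn":0},{"tx":1.9,"ty":-0.8,"tz":157,"turn":0}]' |head -2
python3 -m crank '[{"tx":0,"ty":0,"tz":0,"turn":0},{"tx":0,"ty":0,"tz":0,"turn":0},{"tx":0,"ty":0,"tz":0,"turn":0},{"tx":0,"ty":0,"tz":0,"turn":0},{"tx":0,"ty":0,"tz":0,"turn":0}]' 54 25
python3 -m crank '[{"tx":0,"ty":0,"tz":-40,"turn":0},{"tx":0,"ty":0,"tz":-90,"turn":0},{"tx":0,"ty":0,"tz":-130,"turn":0},{"tx":0,"ty":0,"tz":-155,"turn":0},{"tx":0,"ty":0,"tz":-160,"turn":0}]' | head -2
python3 p.py 413,250,200,101 413,104,200,121.5
```

```text
time: 23.0
position: [0.3873, 0.3949, 0.0411]
time: 23.62
position: [0.3872, 0.3953, 0.0417]
tool_rot: [2.37, 2.062, 0.0]
ft_force: [0.1, 0.2, 0.5]
grip_width: 0.616
grip_force: 0.0
time: 24.25
position: [0.3877, 0.3961, 0.2031]
now [387.7 396.1 203.1] 82.0 t 24.25 F [ 0.1 -0.2 -0.2] tiltz [0.0026 0.0015] w 54.3 0.0
413,250,200,101 -> tx -141.2 ty 45.2 tz 3.1 turn -3.79 rows>=2.4
413,104,200,121.5 -> tx -143.3 ty -27.9 tz -0.0 turn -4.10 rows>=2.3
```

```bash
python3 -m crank '[{"tx":-25,"ty":8,"tz":0,"turn":-0.8},{"tx":-55,"ty":18,"tz":0,"turn":-1.6},{"tx":-85,"ty":27,"tz":0,"turn":-2.4},{"tx":-115,"ty":37,"tz":0,"turn":-3.2},{"tx":-141,"ty":45,"tz":0,"turn":-3.8}]' | head -2
python3 -m crank '[{"tx":-40,"ty":-8,"tz":0,"turn":-1},{"tx":-80,"ty":-16,"tz":0,"turn":-2},{"tx":-115,"ty":-22,"tz":0,"turn":-3},{"tx":-137,"ty":-27,"tz":0,"turn":-3.8},{"tx":-143,"ty":-28,"tz":0,"turn":-4.1}]' | head -2
python3 -m crank '[{"tx":0,"ty":0,"tz":0,"turn":0},{"tx":0,"ty":0,"tz":0,"turn":0},{"tx":0,"ty":0,"tz":0,"turn":0}]'|head -2
python3 - <<'E'
import ms; ms.S["b"]=(.413,.103); ms.ms(); ms.ms("scene"); ms.ms("side")
from m import *
for n in("scene","side"):
    im,P=shot(n)
    for c in((.374,.292),(.381,.343),(.388,.394)): print(rect(top(P,c,.045,.07,.026)))
E
python3 p.py 413.2,102.6,200,121.5 413.2,102.6,73,121.5
```

```text
time: 24.88
position: [0.4119, 0.2475, 0.2002]
time: 25.5
position: [0.4114, 0.1015, 0.2003]
time: 25.88
position: [0.412, 0.1042, 0.2013]
wrist y cap None base None stem None
wrist o cap None base None stem None
wrist b cap None base None stem None
wrist y grip None drum None
wrist o grip None drum [442.7, -5.0, 70.1, 27.5, 30.2, 49.8, 1567]
wrist b grip [412.7, 102.9, 28.3, 28.0, 29.5, 89.8, 1518] drum [412.8, 102.7, 110.4, 109.7, -14.4, 49.8, 11988]
scene y cap None base [557.1, -379.7, 91.0, 91.9, -27.2, 44.5, 1223] stem [556.9, -379.5, 19.2, 20.3, -27.2, 119.3, 79]
scene o cap None base [675.1, -104.4, 89.8, 93.3, -17.5, 44.7, 1353] stem [676.8, -104.8, 18.1, 21.9, -12.1, 119.4, 73]
scene b cap [665.3, 83.4, 9.0, 11.6, -39.3, 122.4, 8] base [662.8, 85.5, 91.0, 91.4, 20.1, 44.9, 1049] stem [663.9, 85.6, 19.0, 20.1, 19.0, 119.3, 65]
scene y grip [469.5, -227.0, 28.9, 32.0, -35.5, 89.2, 172] drum [468.8, -227.3, 112.7, 110.3, 0.5, 49.6, 1449]
scene o grip [455.5, -47.5, 27.4, 31.5, -9.6, 89.4, 149] drum [455.7, -47.5, 110.3, 111.5, -21.0, 49.7, 1272]
scene b grip [415.8, 102.7, 30.
[... 534 characters left out ...]
]
side o grip [461.7, -44.9, 29.5, 14.6, -4.8, 89.4, 65] drum [455.5, -43.2, 110.1, 110.1, -3.7, 49.4, 1110]
side b grip [414.4, 105.4, 28.1, 31.2, 31.9, 89.1, 192] drum [414.9, 105.8, 109.3, 110.0, 0.9, 49.4, 1600]
[374.6, 290.5, 40.1, 43.4, -9.8, 52.7, 204]
[382.4, 345.1, 40.6, 45.0, -12.2, 52.4, 206]
[390.4, 396.2, 39.5, 44.8, -5.7, 52.5, 194]
[373.9, 292.1, 41.7, 37.8, -8.1, 52.3, 530]
[381.8, 346.6, 40.5, 38.0, -8.1, 52.3, 573]
[389.4, 397.7, 41.0, 37.9, -7.8, 52.3, 646]
now [412.2 103.9 201.5] 121.6 t 26.125 F [-1.2 -0.1  0.2] tiltz [ 0. -0.] w 54.0 0.0
413.2,102.6,200,121.5 -> tx -1.6 ty 0.2 tz 1.5 turn 0.01 rows>=0.0
413.2,102.6,73,121.5 -> tx 0.0 ty 0.0 tz 127.0 turn -0.00 rows>=2.0
```

All three caps are in the tray. Next I grip the blue shade.

```bash
python3 -m crank '[{"tx":-1,"ty":0,"tz":30,"turn":0.3},{"tx":-1,"ty":0,"tz":70,"turn":0.3},{"tx":-1,"ty":0,"tz":105,"turn":0.3},{"tx":-1,"ty":0,"tz":124,"turn":0.3},{"tx":-1,"ty":0,"tz":127,"turn":0.3}]' | head -2
python3 -m crank '[{"tx":0,"ty":0,"tz":0,"turn":0},{"tx":0,"ty":0,"tz":0,"turn":0},{"tx":0,"ty":0,"tz":0,"turn":0},{"tx":0,"ty":0,"tz":0,"turn":0},{"tx":0,"ty":0,"tz":0,"turn":0}]' 15 50 
python3 -m crank '[{"tx":0,"ty":0,"tz":-10,"turn":0},{"tx":0,"ty":0,"tz":-50,"turn":0},{"tx":0,"ty":0,"tz":-100,"turn":0},{"tx":0,"ty":0,"tz":-150,"turn":0},{"tx":0,"ty":0,"tz":-170,"turn":0}]'
python3 p.py 530,95,_,115 660.8,85.7,_,110.1
```

```text
time: 26.75
position: [0.4116, 0.1029, 0.0735]
time: 27.38
position: [0.4132, 0.1028, 0.0751]
tool_rot: [1.569, 2.72, 0.0]
ft_force: [-0.4, -0.8, 5.4]
grip_width: 0.323
grip_force: 50.0
time: 28.0
position: [0.4135, 0.1034, 0.2475]
tool_rot: [1.567, 2.718, 0.002]
ft_force: [0.2, 0.2, -3.8]
grip_width: 0.316
grip_force: 50.0
now [413.5 103.4 247.5] 120.1 t 28.0 F [ 0.2  0.2 -3.8] tiltz [ 0.0043 -0.001 ] w 27.5 50.0
530,95,_,115 -> tx -65.6 ty 96.6 tz -0.0 turn 1.01 rows>=1.9
660.8,85.7,_,110.1 -> tx -63.7 ty 114.6 tz -0.0 turn 0.98 rows>=2.1
```

```bash
python3 -m crank '[{"tx":-13,"ty":20,"tz":0,"turn":0.2},{"tx":-28,"ty":42,"tz":0,"turn":0.4},{"tx":-43,"ty":64,"tz":0,"turn":0.6},{"tx":-56,"ty":83,"tz":0,"turn":0.8},{"tx":-66,"ty":97,"tz":0,"turn":1}]' | head -2
python3 -m crank '[{"tx":-18,"ty":32,"tz":0,"turn":0.3},{"tx":-36,"ty":64,"tz":0,"turn":0.6},{"tx":-52,"ty":92,"tz":0,"turn":0.8},{"tx":-61,"ty":110,"tz":0,"turn":1},{"tx":-64,"ty":115,"tz":0,"turn":1}]' | head -2
python3 -m crank '[{"tx":0,"ty":0,"tz":0,"turn":0},{"tx":0,"ty":0,"tz":0,"turn":0},{"tx":0,"ty":0,"tz":0,"turn":0},{"tx":0,"ty":0,"tz":0,"turn":0},{"tx":0,"ty":0,"tz":0,"turn":0}]'|head -2
python3 p.py 660.8,85.7,215,110.1 660.8,85.7,150,110.1
python3 - <<'E'
from ms import *
p=ctrl.get_state()["position"]
im,P=shot("wrist","w5")
for c in("b",): print("base",rect(top(P,B[c],.042,.048,.075)))
print("grip/drum",rect(top(P,p[:2],.2,.235,.08)))
E
```

```text
time: 28.62
position: [0.53, 0.094, 0.2441]
time: 29.25
position: [0.6612, 0.0846, 0.2435]
time: 29.88
position: [0.6609, 0.0849, 0.2447]
now [660.9  84.9 244.7] 110.0 t 29.875 F [-0.3 -0.3 -3. ] tiltz [ 0.0002 -0.0003] w 27.3 50.0
660.8,85.7,215,110.1 -> tx 0.7 ty 0.2 tz 29.7 turn -0.01 rows>=0.5
660.8,85.7,150,110.1 -> tx 0.0 ty 0.0 tz 65.0 turn -0.00 rows>=1.0
base [647.0, 124.7, 88.4, 7.6, 19.4, 44.6, 199]
grip/drum [660.6, 94.6, 94.7, 101.0, -35.9, 219.3, 18240]
```

View pics/w5.png

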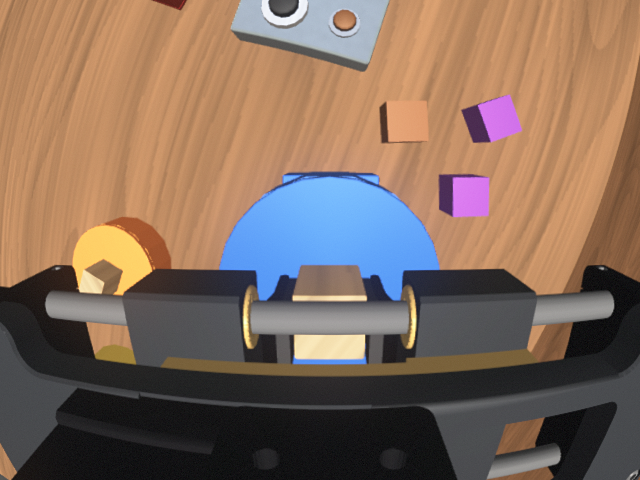

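The blue shade is held over the blue base, with the base edge at (330,178) behind the drum and the grip block at (330,315). The drum top is at 219 mm, so home puts the TCP at about 151 mm.

```bash
python3 -m crank '[{"tx":0.7,"ty":0,"tz":15,"turn":0},{"tx":0.7,"ty":0,"tz":35,"turn":0},{"tx":0.7,"ty":0,"tz":50,"turn":0},{"tx":0.7,"ty":0,"tz":60,"turn":0},{"tx":0.7,"ty":0,"tz":65,"turn":0}]' 
python3 -m crank '[{"tx":0,"ty":0,"tz":8,"turn":0},{"tx":0,"ty":0,"tz":16,"turn":0},{"tx":0,"ty":0,"tz":22,"turn":0},{"tx":0,"ty":0,"tz":26,"turn":0},{"tx":0,"ty":0,"tz":28,"turn":0}]'
```

```text
time: 30.55
position: [0.6605, 0.0856, 0.1785]
tool_rot: [-1.8, -2.574, 0.001]
ft_force: [-0.1, 1.0, -2.7]
grip_width: 0.318
grip_force: 50.0
time: 31.18
position: [0.6607, 0.0857, 0.1513]
tool_rot: [-1.801, -2.574, 0.0]
ft_force: [0.6, 0.1, -2.3]
grip_width: 0.319
grip_force: 50.0
```

```bash
python3 -m crank '[{"tx":0,"ty":0,"tz":1,"turn":0},{"tx":0,"ty":0,"tz":1,"turn":0}]' |grep -E "pos|ft"
python3 -m crank '[{"tx":0,"ty":0,"tz":0,"turn":0},{"tx":0,"ty":0,"tz":0,"turn":0},{"tx":0,"ty":0,"tz":0,"turn":0},{"tx":0,"ty":0,"tz":0,"turn":0},{"tx":0,"ty":0,"tz":0,"turn":0}]' 54 50 
python3 -m crank '[{"tx":0,"ty":0,"tz":-20,"turn":0},{"tx":0,"ty":0,"tz":-55,"turn":0},{"tx":0,"ty":0,"tz":-90,"turn":0},{"tx":0,"ty":0,"tz":-105,"turn":0},{"tx":0,"ty":0,"tz":-105,"turn":0}]'|grep pos
python3 - <<'E'
from ms import *
for n in ("wrist","side"):
    im,P=shot(n); print(n,"grip",rect(top(P,B["b"],.155,.175,.03)),"drum",rect(top(P,B["b"],.11,.135,.08)))
ms("wrist")
E
python3 p.py 560,20,255,95 454.5,-47.3,255,80.5
```

```text
position: [0.6608, 0.0857, 0.1512]
ft_force: [-1.1, -0.8, 0.2]
time: 32.05
position: [0.6608, 0.0857, 0.1505]
tool_rot: [1.801, 2.574, -0.0]
ft_force: [0.5, 0.4, 1.1]
grip_width: 0.616
grip_force: 0.0
position: [0.6612, 0.086, 0.2569]
wrist grip [659.4, 85.6, 27.8, 28.2, 20.1, 165.7, 1839] drum [658.7, 88.6, 110.8, 103.6, 20.5, 125.8, 13410]
side grip [661.4, 87.4, 27.9, 32.3, 20.7, 164.6, 207] drum [660.6, 89.3, 109.7, 110.0, 19.3, 125.2, 1768]
wrist y cap None base None stem None
wrist o cap None base [666.6, -61.9, 69.3, 37.2, 19.2, 44.9, 1089] stem None
wrist b cap [662.0, 87.9, 79.5, 79.6, 20.0, 125.9, 6467] base [647.2, 124.9, 89.1, 8.8, 18.8, 44.4, 101] stem None
wrist y grip None drum None
wrist o grip [444.4, -39.9, 30.2, 14.0, -42.9, 89.6, 194] drum [440.4, -26.6, 112.4, 62.7, 31.9, 49.9, 2732]
wrist b grip None drum None
now [660.1  85.3 253.9] 110.0 t 32.825 F [-0.3 -0.8  0.2] tiltz [-0.0024 -0.0006] w 53.9 0.0
560,20,255,95 -> tx -27.0 ty -116.4 tz -1.1 turn 3.01 rows>=1.9
454.5,-47.3,255,80.5 -> tx -57.8 ty -111.0 tz -0.0 turn 2.90 rows>=2.0
```

Blue is home: its grip top is at 165.7 mm, so the origin is at 75.7 mm. Next is orange.

```bash
python3 -m crank '[{"tx":-5,"ty":-22,"tz":0,"turn":0.6},{"tx":-11,"ty":-48,"tz":0,"turn":1.2},{"tx":-17,"ty":-74,"tz":0,"turn":1.8},{"tx":-23,"ty":-98,"tz":0,"turn":2.4},{"tx":-27,"ty":-116,"tz":0,"turn":3}]' | grep pos
python3 -m crank '[{"tx":-17,"ty":-32,"tz":0,"turn":0.8},{"tx":-34,"ty":-64,"tz":15,"turn":1.6},{"tx":-48,"ty":-92,"tz":35,"turn":2.3},{"tx":-56,"ty":-107,"tz":50,"turn":2.8},{"tx":-58,"ty":-111,"tz":55,"turn":2.9}]' | grep pos
python3 -m crank '[{"tx":0,"ty":0,"tz":0,"turn":0},{"tx":0,"ty":0,"tz":0,"turn":0},{"tx":0,"ty":0,"tz":0,"turn":0},{"tx":0,"ty":0,"tz":0,"turn":0}]'|grep pos
python3 ms.py | grep " o "; python3 p.py 454.5,-47.3,200,80.5
```

```text
position: [0.5595, 0.0194, 0.254]
position: [0.4537, -0.0479, 0.1988]
position: [0.456, -0.0467, 0.2007]
wrist o cap None base [674.6, -96.7, 75.7, 91.6, -18.2, 44.8, 3397] stem None
wrist o grip [453.4, -47.0, 28.4, 28.3, -7.2, 89.7, 1558] drum [453.6, -47.2, 110.4, 109.8, -1.8, 49.8, 12057]
now [455.8 -46.8 200.7] 80.6 t 34.625 F [-0.1 -0.  -0.2] tiltz [0.0002 0.0002] w 54.1 0.0
454.5,-47.3,200,80.5 -> tx -0.7 ty -1.2 tz 0.7 turn 0.02 rows>=0.0
```

```bash
python3 -m crank '[{"tx":-0.7,"ty":-2.2,"tz":30,"turn":-0.4},{"tx":-0.7,"ty":-2.2,"tz":70,"turn":-0.4},{"tx":-0.7,"ty":-2.2,"tz":105,"turn":-0.4},{"tx":-0.7,"ty":-2.2,"tz":124,"turn":-0.4},{"tx":-0.7,"ty":-2.2,"tz":127,"turn":-0.4}]' | grep pos
python3 -m crank '[{"tx":0,"ty":0,"tz":0,"turn":0},{"tx":0,"ty":0,"tz":0,"turn":0},{"tx":0,"ty":0,"tz":0,"turn":0},{"tx":0,"ty":0,"tz":0,"turn":0},{"tx":0,"ty":0,"tz":0,"turn":0}]' 15 50 
python3 -m crank '[{"tx":0,"ty":0,"tz":-10,"turn":0},{"tx":0,"ty":0,"tz":-50,"turn":0},{"tx":0,"ty":0,"tz":-100,"turn":0},{"tx":0,"ty":0,"tz":-150,"turn":0},{"tx":0,"ty":0,"tz":-170,"turn":0}]'
python3 p.py 560,-75,_,77.5 673,-104.3,_,72.4
```

```text
position: [0.4523, -0.047, 0.0724]
time: 35.88
position: [0.4538, -0.0475, 0.0741]
tool_rot: [2.36, 2.072, 0.0]
ft_force: [-0.3, 0.1, 4.9]
grip_width: 0.316
grip_force: 50.0
time: 36.5
position: [0.4541, -0.0471, 0.2464]
tool_rot: [2.358, 2.07, 0.002]
ft_force: [0.2, -0.9, -3.6]
grip_width: 0.318
grip_force: 50.0
now [454.1 -47.1 246.4] 82.6 t 36.5 F [ 0.2 -0.9 -3.6] tiltz [ 0.0035 -0.0018] w 27.6 50.0
560,-75,_,77.5 -> tx -14.0 ty 108.6 tz -0.0 turn 1.01 rows>=1.8
673,-104.3,_,72.4 -> tx -4.1 ty 116.7 tz -0.0 turn 1.02 rows>=1.9
```

```bash
python3 -m crank '[{"tx":-3,"ty":22,"tz":0,"turn":0.2},{"tx":-6,"ty":46,"tz":0,"turn":0.4},{"tx":-9,"ty":70,"tz":0,"turn":0.6},{"tx":-12,"ty":92,"tz":0,"turn":0.8},{"tx":-14,"ty":109,"tz":0,"turn":1}]' | grep pos
python3 -m crank '[{"tx":-1,"ty":33,"tz":0,"turn":0.3},{"tx":-2,"ty":66,"tz":0,"turn":0.6},{"tx":-3,"ty":95,"tz":0,"turn":0.8},{"tx":-4,"ty":112,"tz":0,"turn":1},{"tx":-4,"ty":117,"tz":0,"turn":1}]' | grep pos
python3 -m crank '[{"tx":0,"ty":0,"tz":0,"turn":0},{"tx":0,"ty":0,"tz":0,"turn":0},{"tx":0,"ty":0,"tz":0,"turn":0},{"tx":0,"ty":0,"tz":0,"turn":0},{"tx":0,"ty":0,"tz":0,"turn":0}]'|grep pos
python3 p.py 673,-104.3,215,72.4 673,-104.3,150.3,72.4
```

```text
position: [0.5596, -0.0756, 0.2429]
position: [0.6728, -0.1048, 0.2423]
position: [0.6728, -0.1045, 0.2437]
now [ 672.8 -104.5  243.7] 72.5 t 38.375 F [-0.1  0.6 -2.7] tiltz [ 0.0001 -0.0003] w 27.6 50.0
673,-104.3,215,72.4 -> tx 0.3 ty 0.1 tz 28.7 turn 0.03 rows>=0.5
673,-104.3,150.3,72.4 -> tx 0.0 ty 0.0 tz 64.7 turn -0.00 rows>=1.0
```

```bash
python3 -m crank '[{"tx":0.2,"ty":0,"tz":15,"turn":0},{"tx":0.2,"ty":0,"tz":35,"turn":0},{"tx":0.2,"ty":0,"tz":50,"turn":0},{"tx":0.2,"ty":0,"tz":60,"turn":0},{"tx":0.2,"ty":0,"tz":65,"turn":0}]' | grep -E "pos|ft"
python3 -m crank '[{"tx":0,"ty":0,"tz":8,"turn":0},{"tx":0,"ty":0,"tz":16,"turn":0},{"tx":0,"ty":0,"tz":22,"turn":0},{"tx":0,"ty":0,"tz":26,"turn":0},{"tx":0,"ty":0,"tz":29,"turn":0}]'  | grep -E "pos|ft"
python3 -m crank '[{"tx":0,"ty":0,"tz":0,"turn":0},{"tx":0,"ty":0,"tz":0,"turn":0}]' |grep -E "pos|ft"
```

```text
position: [0.6727, -0.1043, 0.1775]
ft_force: [1.2, -0.8, -3.6]
position: [0.673, -0.1043, 0.1502]
ft_force: [-4.1, 0.1, 9.2]
position: [0.6731, -0.1043, 0.1502]
ft_force: [-2.1, 0.1, 2.4]
```

```bash
python3 -m crank '[{"tx":0,"ty":0,"tz":0,"turn":0},{"tx":0,"ty":0,"tz":0,"turn":0},{"tx":0,"ty":0,"tz":0,"turn":0},{"tx":0,"ty":0,"tz":0,"turn":0},{"tx":0,"ty":0,"tz":0,"turn":0}]' 54 50 |grep -E "width"
python3 -m crank '[{"tx":0,"ty":0,"tz":-20,"turn":0},{"tx":0,"ty":0,"tz":-55,"turn":0},{"tx":0,"ty":0,"tz":-90,"turn":0},{"tx":0,"ty":0,"tz":-105,"turn":0},{"tx":0,"ty":0,"tz":-105,"turn":0}]'|grep pos
python3 - <<'E'
from ms import *
for n in ("wrist",):
    im,P=shot(n); print(n,"grip",rect(top(P,B["o"],.155,.175,.03)),"drum",rect(top(P,B["o"],.11,.135,.08)))
ms("side")
E
python3 p.py 570,-165,255,65 468,-227,200,57
```

```text
grip_width: 0.618
position: [0.6736, -0.1041, 0.256]
wrist grip [672.9, -103.7, 28.1, 28.7, -17.5, 165.7, 1844] drum [673.8, -100.8, 103.5, 110.7, -17.7, 125.8, 13447]
side y cap None base [555.9, -376.0, 94.2, 93.9, -26.9, 44.3, 457] stem [556.8, -377.8, 21.0, 16.7, -17.5, 119.3, 27]
side o cap [673.1, -101.1, 78.1, 73.0, 13.5, 126.0, 470] base [674.1, -101.5, 83.0, 94.8, -13.1, 44.5, 309] stem None
side b cap [661.5, 90.5, 78.3, 74.7, 9.8, 125.7, 707] base [654.1, 110.1, 90.0, 45.9, 18.1, 44.3, 502] stem None
side y grip [470.1, -224.7, 30.2, 30.4, -27.6, 89.0, 110] drum [469.5, -220.0, 109.3, 109.1, 1.2, 49.3, 838]
side o grip None drum None
side b grip None drum None
now [ 672.5 -104.4  253.3] 72.5 t 41.225 F [ 0.  -0.2  0.2] tiltz [-0.0017 -0.0001] w 53.9 0.0
570,-165,255,65 -> tx -88.5 ty -79.6 tz -1.7 turn 1.51 rows>=1.9
468,-227,200,57 -> tx -99.3 ty -66.2 tz 55.0 turn 1.60 rows>=2.1
```

Orange is home too. Last is yellow.

```bash
python3 -m crank '[{"tx":-17,"ty":-15,"tz":0,"turn":0.3},{"tx":-36,"ty":-32,"tz":0,"turn":0.6},{"tx":-55,"ty":-49,"tz":0,"turn":0.9},{"tx":-73,"ty":-66,"tz":0,"turn":1.2},{"tx":-88,"ty":-80,"tz":0,"turn":1.5}]' | grep pos
python3 -m crank '[{"tx":-28,"ty":-19,"tz":0,"turn":0.4},{"tx":-56,"ty":-38,"tz":15,"turn":0.8},{"tx":-82,"ty":-55,"tz":35,"turn":1.2},{"tx":-95,"ty":-63,"tz":50,"turn":1.5},{"tx":-99,"ty":-66,"tz":55,"turn":1.6}]' | grep pos
python3 -m crank '[{"tx":0,"ty":0,"tz":0,"turn":0},{"tx":0,"ty":0,"tz":0,"turn":0},{"tx":0,"ty":0,"tz":0,"turn":0},{"tx":0,"ty":0,"tz":0,"turn":0}]'|grep pos
python3 ms.py | grep " y "; python3 p.py 468,-227,74,57
```

```text
position: [0.5685, -0.165, 0.2526]
position: [0.4665, -0.2267, 0.1974]
position: [0.4692, -0.2259, 0.1998]
wrist y cap None base [532.9, -324.1, 8.6, 0.4, -27.4, 43.4, 9] stem None
wrist y grip [467.3, -227.1, 28.2, 27.2, -32.5, 89.8, 1521] drum [467.5, -227.2, 110.4, 109.5, -39.5, 49.8, 12090]
now [ 469.  -226.   199.8] 57.1 t 43.025 F [-0.  -0.3  0.6] tiltz [ 0.0003 -0.0002] w 54.4 0.0
468,-227,74,57 -> tx -1.4 ty -0.3 tz 125.8 turn 0.02 rows>=2.0
```

```bash
python3 -m crank '[{"tx":-1.9,"ty":-0.7,"tz":30,"turn":-0.1},{"tx":-1.9,"ty":-0.7,"tz":70,"turn":-0.1},{"tx":-1.9,"ty":-0.7,"tz":105,"turn":-0.1},{"tx":-1.9,"ty":-0.7,"tz":123,"turn":-0.1},{"tx":-1.9,"ty":-0.7,"tz":126,"turn":-0.1}]' | grep pos
python3 -m crank '[{"tx":0,"ty":0,"tz":0,"turn":0},{"tx":0,"ty":0,"tz":0,"turn":0},{"tx":0,"ty":0,"tz":0,"turn":0},{"tx":0,"ty":0,"tz":0,"turn":0},{"tx":0,"ty":0,"tz":0,"turn":0}]' 15 50 
python3 -m crank '[{"tx":0,"ty":0,"tz":-10,"turn":0},{"tx":0,"ty":0,"tz":-50,"turn":0},{"tx":0,"ty":0,"tz":-100,"turn":0},{"tx":0,"ty":0,"tz":-150,"turn":0},{"tx":0,"ty":0,"tz":-170,"turn":0}]' |grep -E "pos|ft|grip"
python3 p.py 510,-300,_,60 554.9,-380,_,62.2
```

```text
position: [0.4667, -0.2271, 0.0729]
time: 44.28
position: [0.4675, -0.2277, 0.0743]
tool_rot: [2.753, 1.512, 0.0]
ft_force: [-0.4, 0.4, 4.7]
grip_width: 0.318
grip_force: 50.0
position: [0.4681, -0.2275, 0.2469]
ft_force: [-0.2, -0.4, -2.7]
grip_width: 0.317
grip_force: 50.0
now [ 468.1 -227.5  246.9] 57.6 t 44.9 F [-0.2 -0.4 -2.7] tiltz [ 0.0035 -0.0027] w 27.6 50.0
510,-300,_,60 -> tx -38.7 ty 74.2 tz -0.0 turn -0.49 rows>=1.3
554.9,-380,_,62.2 -> tx -46.8 ty 78.9 tz -0.0 turn -0.44 rows>=1.5
```

```bash
python3 -m crank '[{"tx":-7,"ty":14,"tz":0,"turn":-0.1},{"tx":-15,"ty":29,"tz":0,"turn":-0.2},{"tx":-23,"ty":45,"tz":0,"turn":-0.3},{"tx":-31,"ty":60,"tz":0,"turn":-0.4},{"tx":-39,"ty":74,"tz":0,"turn":-0.5}]' | grep pos
python3 -m crank '[{"tx":-12,"ty":21,"tz":0,"turn":-0.1},{"tx":-25,"ty":42,"tz":0,"turn":-0.2},{"tx":-37,"ty":62,"tz":0,"turn":-0.3},{"tx":-44,"ty":75,"tz":0,"turn":-0.4},{"tx":-47,"ty":79,"tz":0,"turn":-0.45}]' | grep pos
python3 -m crank '[{"tx":0,"ty":0,"tz":0,"turn":0},{"tx":0,"ty":0,"tz":0,"turn":0},{"tx":0,"ty":0,"tz":0,"turn":0},{"tx":0,"ty":0,"tz":0,"turn":0},{"tx":0,"ty":0,"tz":0,"turn":0}]'|grep pos
python3 p.py 554.9,-380,150.3,62.2
```

```text
position: [0.5087, -0.3011, 0.2422]
position: [0.5537, -0.3808, 0.2428]
position: [0.5535, -0.3801, 0.2437]
now [ 553.5 -380.1  243.7] 62.3 t 46.775 F [-0.  -0.5 -1.4] tiltz [-0.     -0.0003] w 27.4 50.0
554.9,-380,150.3,62.2 -> tx 0.7 ty 1.2 tz 93.4 turn 0.02 rows>=1.5
```

```bash
python3 -m crank '[{"tx":0.7,"ty":1.2,"tz":10,"turn":0},{"tx":0.7,"ty":1.2,"tz":30,"turn":0},{"tx":0.7,"ty":1.2,"tz":48,"turn":0},{"tx":0.7,"ty":1.2,"tz":60,"turn":0},{"tx":0.7,"ty":1.2,"tz":65,"turn":0}]' | grep -E "pos|ft"
python3 -m crank '[{"tx":0,"ty":0,"tz":8,"turn":0},{"tx":0,"ty":0,"tz":16,"turn":0},{"tx":0,"ty":0,"tz":22,"turn":0},{"tx":0,"ty":0,"tz":26,"turn":0},{"tx":0,"ty":0,"tz":28.5,"turn":0}]'  | grep -E "pos|ft"
python3 -m crank '[{"tx":0,"ty":0,"tz":0,"turn":0},{"tx":0,"ty":0,"tz":0,"turn":0}]' |grep -E "pos|ft"
```

```text
position: [0.5544, -0.3799, 0.177]
ft_force: [-0.1, 0.3, -1.8]
position: [0.5549, -0.3801, 0.1503]
ft_force: [-2.1, 2.4, 7.8]
position: [0.5551, -0.3802, 0.1504]
ft_force: [-0.5, -0.4, -0.2]
```

```bash
python3 -m crank '[{"tx":0,"ty":0,"tz":0,"turn":0},{"tx":0,"ty":0,"tz":0,"turn":0},{"tx":0,"ty":0,"tz":0,"turn":0},{"tx":0,"ty":0,"tz":0,"turn":0},{"tx":0,"ty":0,"tz":0,"turn":0}]' 54 50 |grep -E "width"
python3 -m crank '[{"tx":0,"ty":0,"tz":-20,"turn":0},{"tx":0,"ty":0,"tz":-55,"turn":0},{"tx":0,"ty":0,"tz":-90,"turn":0},{"tx":0,"ty":0,"tz":-105,"turn":0},{"tx":0,"ty":0,"tz":-105,"turn":0}]'|grep pos
python3 - <<'E'
from ms import *
im,P=shot("wrist"); print("grip",rect(top(P,B["y"],.155,.175,.03)))
im,P=shot("scene","s8")
for k in B: print(k,"grip",rect(top(P,B[k],.16,.172,.03)),"drum",rect(top(P,B[k],.12,.132,.08)))
for c in((.374,.292),(.381,.343),(.388,.394)): print(rect(top(P,c,.045,.07,.026)))
E
python3 p.py 510,-100,250,80 500,190,230,110 525.2,327.6,130,122
```

```text
grip_width: 0.616
position: [0.5555, -0.3802, 0.2566]
grip [555.3, -379.4, 28.2, 28.7, -28.0, 165.8, 1833]
y grip [557.2, -379.1, 28.3, 30.8, -27.3, 165.3, 239] drum [556.9, -379.7, 111.5, 110.3, 6.4, 125.5, 2000]
o grip [674.8, -104.2, 28.1, 30.1, -19.4, 165.4, 221] drum [674.7, -104.0, 109.7, 111.3, -35.2, 125.5, 2026]
b grip [662.3, 84.3, 29.7, 31.5, 23.0, 165.5, 194] drum [662.6, 85.5, 109.5, 112.3, -26.9, 125.8, 1644]
[373.6, 290.4, 39.3, 44.3, -8.2, 52.7, 205]
[383.9, 344.5, 39.3, 44.9, -9.6, 52.4, 201]
[390.7, 396.5, 40.6, 41.8, -7.0, 52.9, 196]
now [ 554.4 -380.   253.9] 62.3 t 49.625 F [ 0.1 -0.5 -0.3] tiltz [-0.0016  0.0007] w 54.3 0.0
510,-100,250,80 -> tx 227.2 ty -169.5 tz 3.9 turn -3.54 rows>=4.5
500,190,230,110 -> tx 283.9 ty -60.2 tz 20.0 turn -6.00 rows>=4.7
525.2,327.6,130,122 -> tx 120.7 ty 70.7 tz 100.0 turn -2.40 rows>=2.8
```

View pics/s8.png

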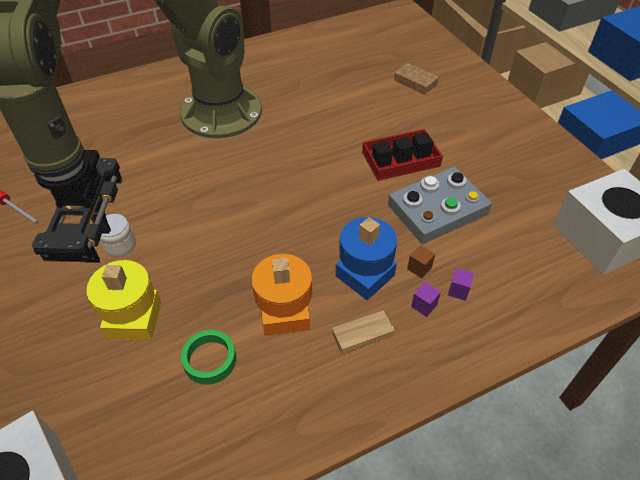

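All three shades are home at (120,290), (282,285) and (368,250), and the three caps are in the tray at (402,150). Bystanders haven't moved. Now to the tester with the fingers closed.

```bash
python3 -m crank '[{"tx":40,"ty":-30,"tz":0,"turn":-0.6},{"tx":86,"ty":-64,"tz":0,"turn":-1.3},{"tx":133,"ty":-99,"tz":0,"turn":-2},{"tx":180,"ty":-134,"tz":0,"turn":-2.7},{"tx":227,"ty":-169,"tz":0,"turn":-3.5}]' 0 20 | grep pos
python3 -m crank '[{"tx":57,"ty":-12,"tz":0,"turn":-1.2},{"tx":114,"ty":-24,"tz":0,"turn":-2.4},{"tx":171,"ty":-36,"tz":5,"turn":-3.6},{"tx":228,"ty":-48,"tz":12,"turn":-4.8},{"tx":284,"ty":-60,"tz":20,"turn":-6}]' | grep pos
python3 -m crank '[{"tx":40,"ty":24,"tz":15,"turn":-0.6},{"tx":80,"ty":47,"tz":40,"turn":-1.2},{"tx":105,"ty":62,"tz":65,"turn":-1.8},{"tx":119,"ty":70,"tz":80,"turn":-2.3},{"tx":121,"ty":71,"tz":80,"turn":-2.4}]' | grep pos
python3 -m crank '[{"tx":0,"ty":0,"tz":0,"turn":0},{"tx":0,"ty":0,"tz":0,"turn":0},{"tx":0,"ty":0,"tz":0,"turn":0},{"tx":0,"ty":0,"tz":0,"turn":0},{"tx":0,"ty":0,"tz":0,"turn":0}]'|grep -E "pos|width"
python3 p.py 525.2,327.6,100,122 525.2,327.6,75,122; python3 -c "
from bench import ctrl; print(ctrl.tip_extent)"; python3 tr.py
```

```text
position: [0.5095, -0.0988, 0.2534]
position: [0.5013, 0.1905, 0.2337]
position: [0.5259, 0.3278, 0.1522]
position: [0.5281, 0.3272, 0.1552]
grip_width: 0.005
now [528.1 327.2 155.2] 121.8 t 52.125 F [-0.3  0.5 -0.6] tiltz [ 0.0003 -0.0002] w 0.4 0.0
525.2,327.6,100,122 -> tx 1.8 ty -2.2 tz 55.2 turn -0.05 rows>=0.9
525.2,327.6,75,122 -> tx 0.0 ty 0.0 tz 25.0 turn -0.00 rows>=0.4
0.019
rim [381.7, 342.9, 168.1, 109.4, -8.5, 34.6, 2856]
floor [382.5, 342.3, 161.2, 106.0, -8.5, 4.8, 8601]
tester [567.3, 333.5, 138.4, 181.3, 2.9, 39.8, 15440]
w [525.8, 327.8, 26.5, 26.8, -38.6, 61.7, 1235]
l [542.2, 390.3, 26.6, 26.7, 26.2, 61.7, 1295]
g None
r None
```

```bash
python3 -m crank '[{"tx":1.8,"ty":-2,"tz":25,"turn":0},{"tx":1.8,"ty":-2,"tz":50,"turn":0},{"tx":1.8,"ty":-2,"tz":60,"turn":0},{"tx":1.8,"ty":-2,"tz":60,"turn":0},{"tx":1.8,"ty":-2,"tz":60,"turn":0}]' | grep pos
python3 -m crank '[{"tx":0,"ty":0,"tz":12,"turn":0},{"tx":0,"ty":0,"tz":17,"turn":0},{"tx":0,"ty":0,"tz":20,"turn":0},{"tx":0,"ty":0,"tz":21.5,"turn":0},{"tx":0,"ty":0,"tz":21.5,"turn":0}]' | grep -E "pos|ft"
```

```text
position: [0.5258, 0.3285, 0.096]
position: [0.5255, 0.328, 0.0754]
ft_force: [-3.5, -3.3, 12.0]
```

Fully down (12 N exceeds the 5 N spring). I lift off and move to the left black key.

```bash
python3 -m crank '[{"tx":0,"ty":0,"tz":-10,"turn":0},{"tx":0,"ty":0,"tz":-30,"turn":0},{"tx":0,"ty":0,"tz":-30,"turn":0},{"tx":0,"ty":0,"tz":-30,"turn":0},{"tx":0,"ty":0,"tz":-30,"turn":0}]' | grep pos
python3 p.py 542.2,390.4,103,_
```

```text
position: [0.5249, 0.3275, 0.1028]
now [524.9 327.5 102.8] 121.8 t 54.05 F [ 0.6  0.1 -0.4] tiltz [-0.001  -0.0008] w 0.4 0.0
542.2,390.4,103,_ -> tx 44.4 ty 47.8 tz -0.2 turn -0.00 rows>=1.0
```

```bash
python3 -m crank '[{"tx":15,"ty":16,"tz":0,"turn":0},{"tx":32,"ty":34,"tz":0,"turn":0},{"tx":44,"ty":48,"tz":0,"turn":0},{"tx":44,"ty":48,"tz":0,"turn":0},{"tx":44,"ty":48,"tz":0,"turn":0}]' | grep pos
python3 -m crank '[{"tx":0,"ty":0,"tz":15,"turn":0},{"tx":0,"ty":0,"tz":22,"turn":0},{"tx":0,"ty":0,"tz":26,"turn":0},{"tx":0,"ty":0,"tz":28.5,"turn":0},{"tx":0,"ty":0,"tz":28.5,"turn":0}]' | grep -E "pos|ft"
```

```text
position: [0.5426, 0.3898, 0.1029]
position: [0.5431, 0.3901, 0.0756]
ft_force: [-0.6, -3.1, 5.8]
```

```bash
python3 -m crank '[{"tx":0,"ty":0,"tz":1,"turn":0},{"tx":0,"ty":0,"tz":1.5,"turn":0}]' | grep -E "pos|ft"
python3 -m crank '[{"tx":0,"ty":0,"tz":-10,"turn":0},{"tx":0,"ty":0,"tz":-30,"turn":0},{"tx":0,"ty":0,"tz":-30,"turn":0},{"tx":0,"ty":0,"tz":-30,"turn":0},{"tx":0,"ty":0,"tz":-30,"turn":0}]' | grep pos
python3 p.py 603,332.2,103,_
```

```text
position: [0.5432, 0.3902, 0.0754]
ft_force: [-3.3, -5.1, 12.7]
position: [0.5426, 0.3903, 0.1028]
now [542.6 390.3 102.8] 121.8 t 56.175 F [ 0.4  0.8 -0.2] tiltz [-0.0008 -0.0007] w 0.4 0.0
603,332.2,103,_ -> tx -81.2 ty 20.7 tz -0.2 turn -0.00 rows>=1.3
```

```bash
python3 -m crank '[{"tx":-25,"ty":6,"tz":0,"turn":0},{"tx":-55,"ty":14,"tz":0,"turn":0},{"tx":-81,"ty":21,"tz":0,"turn":0},{"tx":-81,"ty":21,"tz":0,"turn":0},{"tx":-81,"ty":21,"tz":0,"turn":0}]' | grep pos
python3 -m crank '[{"tx":0,"ty":0,"tz":15,"turn":0},{"tx":0,"ty":0,"tz":22,"turn":0},{"tx":0,"ty":0,"tz":26,"turn":0},{"tx":0,"ty":0,"tz":28.5,"turn":0},{"tx":0,"ty":0,"tz":30,"turn":0}]' | grep -E "pos|ft"
python3 -m crank '[{"tx":0,"ty":0,"tz":0.5,"turn":0}]' | grep -E "pos|ft"
```

```text
position: [0.6022, 0.3339, 0.1032]
position: [0.6022, 0.3335, 0.0753]
ft_force: [-7.3, -3.1, 15.8]
position: [0.6022, 0.3335, 0.0754]
ft_force: [-8.5, -3.6, 15.0]
```

```bash
python3 -m crank '[{"tx":0,"ty":0,"tz":-10,"turn":0},{"tx":0,"ty":0,"tz":-50,"turn":0},{"tx":0,"ty":0,"tz":-100,"turn":0},{"tx":0,"ty":0,"tz":-130,"turn":0},{"tx":0,"ty":0,"tz":-130,"turn":0}]' | grep pos
python3 -m crank '[{"tx":0,"ty":0,"tz":0,"turn":0},{"tx":0,"ty":0,"tz":0,"turn":0},{"tx":0,"ty":0,"tz":0,"turn":0},{"tx":0,"ty":0,"tz":0,"turn":0},{"tx":0,"ty":0,"tz":0,"turn":0}]' | grep pos
python3 - <<'E'
from ms import *
for n in("scene","side"):
    im,P=shot(n,"end_"+n)
    for k in B: print(k,"grip",rect(top(P,B[k],.16,.172,.03)))
    for c in((.374,.292),(.381,.343),(.388,.394)): print(rect(top(P,c,.045,.07,.026)))
    for c in((.526,.328),(.542,.39),(.603,.333),(.549,.267)): print("key",rect(top(P,c,.054,.066,.012)))
E
```

```text
position: [0.605, 0.3338, 0.2061]
position: [0.6034, 0.3329, 0.2028]
y grip [557.4, -379.4, 29.2, 29.7, -27.5, 165.4, 237]
o grip [674.4, -104.1, 27.8, 29.5, -17.1, 165.4, 220]
b grip [662.6, 85.5, 28.4, 30.8, 19.7, 165.5, 204]
[374.2, 290.7, 40.1, 44.1, -8.6, 52.3, 208]
[382.2, 345.1, 40.2, 44.3, -6.4, 52.4, 207]
[390.2, 395.8, 40.6, 41.8, -11.1, 52.6, 196]
key [527.3, 328.3, 21.6, 21.1, -19.2, 62.2, 58]
key [542.5, 390.2, 20.2, 22.6, 13.0, 61.8, 57]
key [604.4, 332.3, 21.7, 18.8, -34.4, 61.9, 58]
key [550.0, 266.5, 21.8, 20.6, 30.7, 61.9, 60]
y grip [558.0, -375.6, 31.8, 31.3, -28.2, 164.9, 82]
o grip [673.5, -100.5, 31.4, 28.3, -12.8, 165.0, 112]
b grip None
[373.9, 292.4, 41.6, 37.8, -8.4, 52.4, 519]
[381.8, 346.9, 40.5, 37.8, -8.1, 52.4, 574]
[389.4, 397.6, 40.5, 37.9, -7.5, 52.3, 644]
key [525.8, 328.4, 22.0, 22.5, 41.4, 61.3, 149]
key [542.5, 390.7, 21.8, 22.6, 28.9, 61.5, 165]
key [603.2, 333.2, 22.3, 22.5, -36.4, 61.3, 149]
key [549.0, 267.6, 20.5, 23.4, -22.2, 61.5, 123]
```

All four keys are up, the shades are home and the caps are in the tray, so I'm handing in.

```bash
python3 -c "
from bench import ctrl; print(ctrl.close_job())"
```

```text
the job is handed in; nothing more can be done
None
```

The job is handed in: all three black caps are in the red tray, all three shades are fully home on their own bases, and I pressed white, left black (by the lit amber lamp) and green fully down in that order; the hand-in returned no verdict.

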